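# Reassemble the stone lantern and the lidded jar in the collection store

## Task

Put the two finds back together on their padded boards: on the cork pad build up the grey stone lantern from the bottom, first its waisted foot, then the square light chamber, then the roof with its knob upward; on the blue pad stand the red stone jar and close it with its lid. Centre every piece on what it rests on, set it down gently rather than letting it drop, and leave it standing free; do not disturb the ring, the grooved stone or the brush.

Things in the scene. Friction and masses are not known exactly. Their poses are not given: they have to be found in the camera images.
- cork_mount: Square light-wood board, 110 x 110 mm, 10 mm thick, with a brown cork pad 90 x 90 x 6 mm on it; the pad's top is 16 mm above the bench. Fixed to the bench. Origin: centre of its underside, at bench height; z up, x and y along its edges.
- blue_mount: Square light-wood board, 110 x 110 mm, 10 mm thick, with a blue pad 90 x 90 x 6 mm on it; the pad's top is 16 mm above the bench. Fixed to the bench. Origin: centre of its underside, at bench height; z up, x and y along its edges.
- foot: Foot of the lantern: grey stone, a round spool 40 mm high, 58 mm across at its two rims (each 13 mm high) and 46 mm at its waist, flat top and bottom, about 0.2 kg, standing upright. Grip it across its diameter. Origin: centre of its underside; z up.
- chamber: Light chamber of the lantern: grey square stone block, 54 x 54 mm and 56 mm high, flat top and bottom, with a blind black window recessed 4 mm and 16 mm wide, 28 mm high, in the middle of each side, about 0.28 kg, standing upright. Grip it across two opposite sides. Origin: centre of its underside; z up, x and y square to its sides. Its yaw on the foot does not matter.
- roof: Roof of the lantern: grey round stone, flat underside, 66 mm across with an eave 8 mm high, then a cone that rises to 28 mm where it is 28 mm across, with an upright round knob on it, 22 mm across, from 28 to 52 mm above the underside; about 0.13 kg. Grip it by the knob. Origin: centre of its underside; z up.
- jar: Red stone jar, open on top, round, 60 mm across (54 mm at the foot) and 60 mm high, wall 4 mm, mouth 52 mm wide, inner floor 8 mm up, about 0.2 kg, standing upright. Grip it across its outside. Origin: centre of its underside; z up.
- lid: Lid of the jar: red stone, round. From below: a plug 42 mm across and 10 mm high, which goes into the jar's mouth; a disc 62 mm across from 10 to 17 mm (its top rises to 19 mm at the knob), which rests on the jar's rim; an upright round knob 20 mm across from 19 to 42 mm. About 0.08 kg. It lies right way up on its plug. Grip it by the knob. Origin: centre of the plug's underside; z up. When closed its origin is 50 mm above the jar's.
- stone_ring: A bystander: leave it where it lies. Brown stone ring lying flat, 72 mm across, 22 mm high, with a hole. Origin: centre of its underside.
- grooved_stone: A bystander: leave it where it lies. Brown oval carved stone with grooves across it, about 72 mm long (its x), 44 mm wide and 44 mm high. Origin: centre of its underside.
- brush: A bystander: leave it where it lies. Small soft brush lying flat, 170 mm long (its x, handle to -x), under 35 mm high.

How it is judged (in metres and radians):
At the end, for the whole second after the job is handed in: Foot on the cork pad and jar on the blue pad, within 15 mm of its centre; chamber on foot and roof on chamber within 12 mm of centre; lid seated in the jar within 10 mm; each at its seated height within 4 mm, upright within 0.1 rad, released and still (horizontal distance between foot and cork_mount below 0.015 m and z of foot in the frame of cork_mount between 0.012 and 0.02 m and angle between each of foot, chamber, roof, jar, lid's own z axis and vertical below 0.1 rad and horizontal distance between chamber and foot below 0.012 m and z of chamber in the frame of foot between 0.036 and 0.044 m and horizontal distance between roof and chamber below 0.012 m and z of roof in the frame of chamber between 0.052 and 0.06 m and horizontal distance between jar and blue_mount below 0.015 m and z of jar in the frame of blue_mount between 0.012 and 0.02 m and horizontal distance between lid and jar below 0.01 m and z of lid in the frame of jar between 0.046 and 0.054 m and linear speed of each of foot, chamber, roof, jar, lid below 0.02 m/s); the robot touches nothing.
It fails at once if a stone piece is dropped or knocked flying (it moves faster than 0.6 m/s, a fall of about 18 mm, while not held) ((linear speed of foot above 0.6 m/s and contact force between the fingers and foot below 0.2 N) or (linear speed of chamber above 0.6 m/s and contact force between the fingers and chamber below 0.2 N) or (linear speed of roof above 0.6 m/s and contact force between the fingers and roof below 0.2 N) or (linear speed of jar above 0.6 m/s and contact force between the fingers and jar below 0.2 N) or (linear speed of lid above 0.6 m/s and contact force between the fingers and lid below 0.2 N)).
It fails at once if the ring, the grooved stone or the brush is moved more than 20 mm (distance of any of stone_ring, grooved_stone, brush from where it was at the start of the episode above 0.02 m).
It also fails if it takes over 128 s, if anything falls off the work surface, if the arm or the gripper's body presses on something with over 40 N, if the wrist force passes 120 N, or if a joint passes its speed limit or range.

## Robot

A 7-joint arm with a two-finger parallel gripper is mounted at the origin on the work surface. World frame = base frame: x ahead of the robot, y to its left, z up, the work surface at z = 0. Lengths are in mm, angles in rad, forces in N, time in s.
With the tool pointing down it reaches from about 400 to 875 mm from the base axis. Payload 4.4 kg.
Tool frame: the origin (TCP) lies on the centre line of the jaws, within the pads' length; the fingertips stand ctrl.nose_length ahead of it and the grasp point (between the pads) lies 6 mm ahead of it (ctrl.nose_length is the distance from the TCP to the fingertips, in mm); z points along the fingers, y is the direction in which the jaws open and shut (so a half turn about z gives the same grasp; the last joint's range is limited). The gripper opens to 85 mm and grips with 20 to 120 N. Pads are 22 mm wide; open, the fingers measure 114 mm over their backs; the gripper's body (76 mm by 85 mm) begins 54 mm behind the grasp point. The pads swing forward as they close: fully open they stand 13 mm farther back than shut.
Start: joints at [-1.403, 0.628, 0.038, 1.517, -0.027, 0.996, -0.02], TCP at [150.565, 632.335, 256.313] pointing down, gripper open.
Joint ranges: [-3.06, 3.06], [-0.37, 2.12], [-1.25, 1.32], [0.18, 2.47], [-1.1, 4.24], [0.23, 1.98], [-2.94, 2.94]. Speed limits (rad/s): [2.57, 2.57, 3.14, 3.14, 3.14, 3.14, 3.14].

## Interface

Orientations are given as [roll, pitch, yaw] about the fixed x, y, z axes, in that order (R = Rz(yaw) Ry(pitch) Rx(roll)).
In Python, from cell import ctrl, vision gives the robot as it stands. The module is installed in compiled form; this text tells all that it offers.
- The arm moves only by the shell command python3 -m inch 'ROWS'. ROWS is a JSON object of lists of equal length, an entry for each row: "travel": the shift along the tool's x, y, z in cm, a list of three; "twist": the turn about the tool's z in degrees; "fingers": the finger opening in cm, from 0 to 8.54. A call has exactly 10 rows; each row is the pose to reach, as a shift and turn from the pose commanded when the call began, along the tool's axes at that moment; what a row does not reach only later rows make up. A row lasts 1/12 s, in which the tool goes at most 41.7 mm and 7.16 degrees, less where a joint would pass 70% of its speed; a pose out of reach is approached as far as the arm can. A call with a gripper value outside its range is refused whole. The fingers move at their own pace and stop on an object; the grip force is fixed at half the most. Time passes only in rows, so rows that repeat a pose let the fingers close, or fill a call up. It gives the time, the measured TCP pose, the force and the opening at its end, in the units of the state.
- ctrl.read_state(): the state, without advancing time (a new reading comes with each control period).
- vision.get_image(name): name is "side" or "top"; returns a dict with "frame" (480x640x3 uint8, red, green, blue), "fx", "fy", "cx", "cy" (pixels), "k1" (the pictures are not rectified: a ray, as slopes to the right and down, at radius r is drawn at 1 + k1 r^2 times it, then the intrinsics apply), "position" and "orientation" of the camera in the world. Camera axes: x right, y down, z forward; pixel columns grow to the right and rows downward; lengths in mm; the calibration is good to about 2 mm. A picture is of the moment at which its call begins. There is no depth.
- ctrl.finish_job(): hands the job in, once; it reports no verdict.
The state is a dict: "clock": time; "qpos": joint angles; "qd": joint speeds; "tau": joint torques, N m; "eef_pos": TCP position; "tool_rot": TCP orientation; "force": force on the tool from outside, world axes, zero at the start; "torque": the same for the moment, N m; "width": finger opening in mm.
Only numpy, scipy, OpenCV 4.12 (cv2) and the standard library are available. Lean on these libraries where they do the work, as an engineer would, in place of code of your own. Each camera call takes 0.05 s, during which the arm holds its last target.

## Working session

There is one attempt and no reset: what is moved stays moved. The work goes in short steps, Python scripts to look and compute and a shell command to move; the robot and the scene stay as the last step left them, time stands still between calls to the robot, and variables do not carry over. Pictures are saved under pics/ and viewed, and the job is handed in when it is done.

```bash
mkdir -p pics; ls
python3 - <<'E'
from cell import ctrl, vision
import cv2
print(ctrl.read_state(), ctrl.nose_length)
for n in("side","top"):
    d=vision.get_image(n); cv2.imwrite(f"pics/{n}0.png",d["frame"][:,:,::-1]); print({k:v for k,v in d.items() if k!="frame"})
E
```

```text
pics
{'clock': 0.0, 'qpos': array([-1.40277581,  0.62934104,  0.03846427,  1.51838032, -0.02697933,
        0.996295  , -0.01996314]), 'qd': array([ 6.44820666e-04, -3.98366989e-04, -2.72464876e-07,  6.26276289e-04,
       -8.31310444e-04, -2.11153917e-04,  6.79216428e-04]), 'tau': array([ 3.08803474e-04, -5.63418674e+01,  1.22607194e+00, -1.93452984e+01,
        1.09133471e-02,  1.06163824e-02, -2.03466023e-06]), 'eef_pos': array([150.45669364, 631.74825368, 255.38881812]), 'tool_rot': array([-3.13968832e+00,  5.55382653e-05,  2.90780197e+00]), 'force': array([ 0.68479306, -0.72816368,  0.33821793]), 'torque': array([-0.00732977, -0.01530958, -0.02842386]), 'width': 85.44714161736732} 25.0
{'fx': 558.8843573414046, 'fy': 558.8843573414046, 'cx': 316.2402144186481, 'cy': 243.5203877676078, 'k1': -0.13271261371149257, 'position': array([  488.07354023, -1002.71182632,  1013.53816528]), 'orientation': array([-2.35009311, -0.02080993, -0.0263991 ])}
{'fx': 598.1271900595548, 'fy': 598.1271900595548, 'cx': 316.86614217859125, 'cy': 234.69905617758562, 'k1': 0.036942550778211326, 'position': array([ 421.14133168,   10.53116989, 1530.89469544]), 'orientation': array([-3.05270834, -0.01401831, -1.5555196 ])}
```

View pics/top0.png

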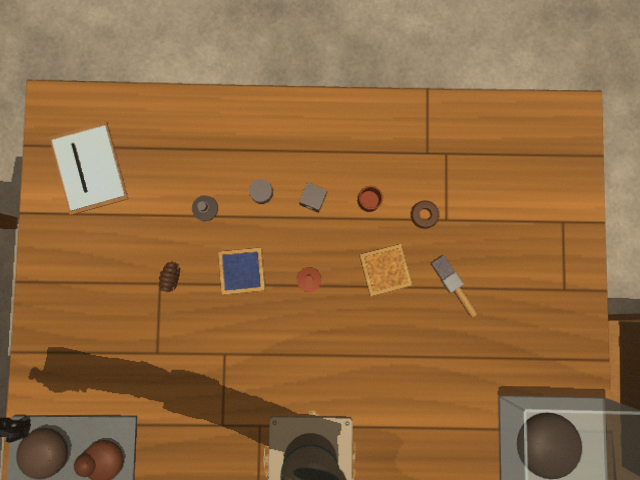

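View pics/side0.png

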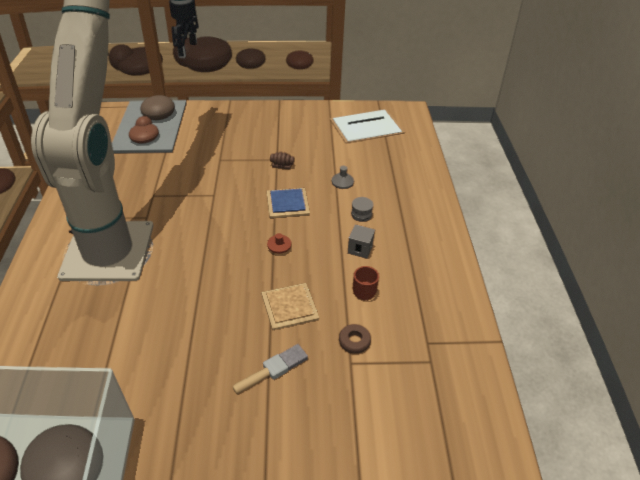

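```bash
cat > h.py <<'E'
import numpy as np, cv2
from scipy.spatial.transform import Rotation as R
from cell import ctrl, vision
def grab(n): return vision.get_image(n)
def KD(d): return np.array([[d['fx'],0,d['cx']],[0,d['fy'],d['cy']],[0,0,1.]]), np.array([d['k1'],0,0,0,0.])
def Rc(d): return R.from_euler('xyz',d['orientation']).as_matrix()
def ray(d,uv):
    K,D=KD(d); p=cv2.undistortPoints(np.array(uv,float).reshape(-1,1,2),K,D).reshape(-1,2)
    v=np.c_[p,np.ones(len(p))]@Rc(d).T
    return v/np.linalg.norm(v,axis=1)[:,None]
def plane(d,uv,z):
    v=ray(d,uv); o=np.array(d['position']); return o+v*((z-o[2])/v[:,2])[:,None]
def proj(d,P):
    K,D=KD(d); r=Rc(d).T
    return cv2.projectPoints(np.array(P,float).reshape(-1,1,3),cv2.Rodrigues(r)[0],-r@np.array(d['position']),K,D)[0].reshape(-1,2)
def tri(d1,u1,d2,u2):
    o1,o2=np.array(d1['position']),np.array(d2['position']); a=ray(d1,u1)[0]; b=ray(d2,u2)[0]
    s=np.linalg.lstsq(np.c_[a,-b],o2-o1,rcond=None)[0]; p,q=o1+s[0]*a,o2+s[1]*b
    return (p+q)/2,np.linalg.norm(p-q)
E
python3 - <<'E'
import cv2,numpy as np
t=cv2.imread('pics/top0.png');s=cv2.imread('pics/side0.png')
c=cv2.resize(t[165:305,150:350],None,fx=4,fy=4,interpolation=cv2.INTER_NEAREST);cv2.imwrite('pics/tl.png',c)
c=cv2.resize(t[165:325,290:490],None,fx=3.7,fy=3.7,interpolation=cv2.INTER_NEAREST);cv2.imwrite('pics/tr.png',c)
c=cv2.resize(s[145:400,220:420],None,fx=2.35,fy=2.35,interpolation=cv2.INTER_NEAREST);cv2.imwrite('pics/s.png',c)
hs=cv2.cvtColor(t,cv2.COLOR_BGR2HSV);hh=cv2.cvtColor(s,cv2.COLOR_BGR2HSV)
for u,v in [(261,191),(313,195),(205,208),(202,206),(372,200),(309,280),(240,270),(385,270),(300,240)]: print((u,v),hs[v,u])
for u,v in [(362,205),(362,212),(362,236),(358,247),(343,181),(366,290),(279,244),(288,203),(290,305),(300,240)]: print((u,v),hh[v,u])
E
```

```text
(261, 191) [ 15  63 129]
(313, 195) [ 15  61 129]
(205, 208) [17 98 70]
(202, 206) [ 14  62 127]
(372, 200) [  8 178 150]
(309, 280) [  8 168 164]
(240, 270) [114  94 109]
(385, 270) [ 16 170 194]
(300, 240) [ 15 175 156]
(362, 205) [ 17  32 128]
(362, 212) [19 36 57]
(362, 236) [ 18  35 130]
(358, 247) [ 68 102  10]
(343, 181) [ 18  32 119]
(366, 290) [  7 154  68]
(279, 244) [  6 168  79]
(288, 203) [109 102 135]
(290, 305) [ 17 115 199]
(300, 240) [ 16 127 171]
```

View pics/tl.png

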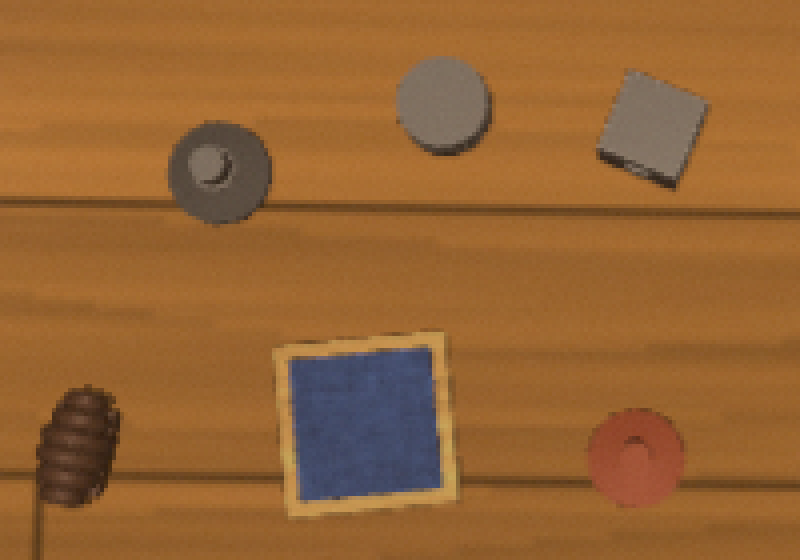

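View pics/tr.png

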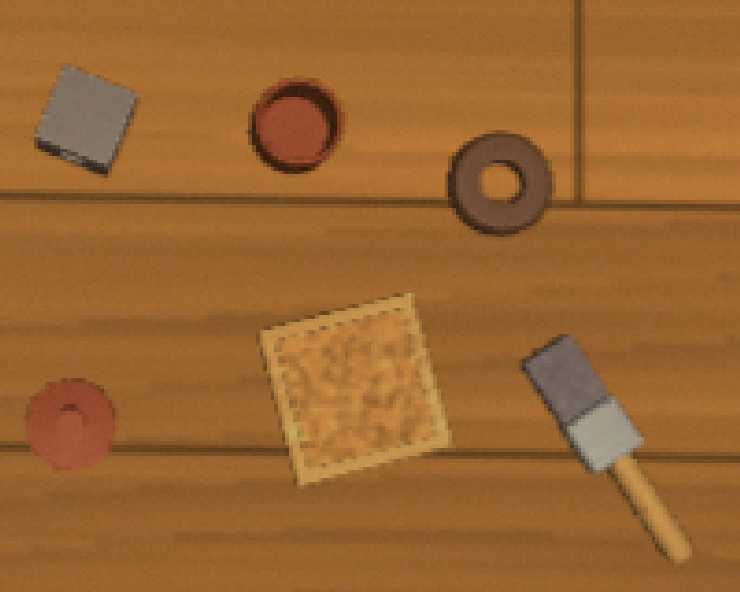

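View pics/s.png

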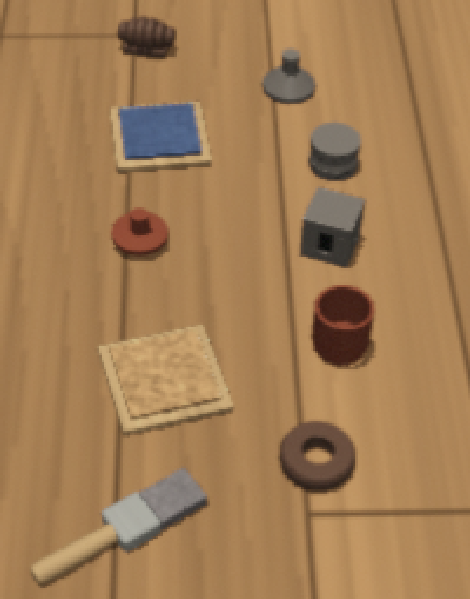

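```bash
cat > find.py <<'E'
from h import *
def blob(d,box,fn):
    f=cv2.cvtColor(d['frame'],cv2.COLOR_RGB2HSV); x0,y0,x1,y1=box
    m=np.zeros(f.shape[:2],np.uint8); m[y0:y1,x0:x1]=fn(*[f[y0:y1,x0:x1,i].astype(int) for i in range(3)])*255
    c=max(cv2.findContours(m,cv2.RETR_EXTERNAL,cv2.CHAIN_APPROX_NONE)[0],key=cv2.contourArea)
    M=cv2.moments(c); return (M['m10']/M['m00'],M['m01']/M['m00']),c
def rep(n,d,b,fn,z):
    u,c=blob(d,b,fn); P=plane(d,c.reshape(-1,2),z)[:,:2].astype(np.float32)
    p=plane(d,[u],z)[0]; r=cv2.minAreaRect(P); (cc,rad)=cv2.minEnclosingCircle(P)
    print(n,'px',np.round(u,1),'P',p.round(1),'rect',np.round(r[0],1),np.round(r[1],1),round(r[2],1),'circ',np.round(cc,1),round(2*rad,1)); return u,p
E
python3 - <<'E'
from find import *
t=grab('top'); s=grab('side')
grey=lambda h,S,v:(S<115)&(v>100)
sil=lambda h,S,v:(S<125)
red=lambda h,S,v:((h<11))
blue=lambda h,S,v:h>90
rep('foot',t,(240,170,285,215),grey,40)
rep('chamber',t,(290,175,335,218),grey,56)
rep('roof disc',t,(185,190,225,228),sil,6)
rep('roof knob',t,(185,190,225,228),lambda h,S,v:(S<90)&(v>112),52)
rep('jar',t,(350,180,390,218),red,60)
rep('jar30',t,(350,180,390,218),red,30)
rep('lid',t,(290,260,330,298),red,17)
rep('bluepad',t,(210,240,275,300),blue,16)
rep('blueboard',t,(210,240,275,300),lambda h,S,v:(h>90)|((v>178)),11)
rep('corkboard',t,(350,235,420,305),lambda h,S,v:(v>178),13)
g2=lambda h,S,v:(S<60)&(v>95)
print('side')
rep('foot',s,(345,192,380,222),g2,40)
rep('chamber',s,(345,222,380,260),g2,56)
rep('roof',s,(325,160,360,190),lambda h,S,v:(S<62),8)
rep('jar',s,(350,262,385,300),lambda h,S,v:h<11,30)
rep('lid',s,(260,230,300,256),lambda h,S,v:h<11,17)
rep('bluepad',s,(260,180,315,222),blue,16)
E
```

```text
foot px [259.9 189.9] P [665.  136.5  40. ] rect [664.8 136.4] [55.9 55.2] 1.2 circ [664.9 136.4] 57.3
chamber px [312.8 195.5] P [650.7   3.5  56. ] rect [648.4   4.1] [54.2 57.8] 69.0 circ [650.6   4.1] 72.7
roof disc px [204.5 207.9] P [621.5 279.9   6. ] rect [621.3 279.9] [61.9 63.8] 1.1 circ [621.5 279.6] 66.2
roof knob px [201.  205.5] P [621.4 280.6  52. ] rect [620.1 280.6] [20.  19.8] 1.8 circ [620.2 278.3] 24.8
jar px [370.2 197.7] P [ 647.  -139.2   60. ] rect [ 646.8 -139. ] [57.7 59.6] 64.1 circ [ 646.3 -137.8] 62.7
jar30 px [370.2 197.7] P [ 651.6 -142.2   30. ] rect [ 651.4 -142. ] [58.9 60.8] 64.1 circ [ 650.8 -140.8] 64.0
lid px [308.6 279.3] P [443.2  10.5  17. ] rect [442.6  10.7] [57.9 58.1] 0.9 circ [443.2  10.3] 61.1
bluepad px [240.8 270.5] P [462.6 182.   16. ] rect [462.6 181.9] [89.  89.5] 6.6 circ [462.4 182. ] 120.8
blueboard px [240.9 270.6] P [462.5 182.2  11. ] rect [462.9 182.4] [107.4 107.6] 6.3 circ [463.  181.7] 147.9
corkboard px [385.5 269.5] P [ 471.  -184.1   13. ] rect [ 471.2 -184.2] [107.3 106. ] 15.1 circ [ 471.2 -184.3] 149.5
side
foot px [362.1 203.7] P [661.4 133.4  40. ] rect [661.7 133.3] [53.3 52.1] 54.1 circ [661.6 134.2] 55.2
chamber px [361.6 233.6] P [6.477e+02 6.000e-01 5.600e+01] rect [648.    1.1] [52.7 51.6] 68.3 circ [647.2   0.7] 68.4
roof px [342.3 179. ] P [618.9 281.4   8. ] rect [618.6 294.1] [100.9  58.4] 87.3 circ [618.5 294. ] 102.1
jar px [365.2 282.2] P [ 646.4 -137.8   30. ] rect [ 647.1 -137.6] [105.2  57.9] 82.0 circ [ 643.9 -137.2] 105.5
lid px [278.8 243.4] P [440.5   6.2  17. ] rect [440.2   5.9] [61.6 65.4] 36.5 circ [439.7   8.4] 72.4
bluepad px [287.2 200. ] P [460.  177.4  16. ] rect [460.  178.6] [88.6 92.2] 6.1 circ [460.2 178.5] 120.6
```

```bash
cat > go.py <<'E'
import sys
from h import *
def go(x,y,z,yawdeg=159.):
    s=ctrl.read_state(); p=np.array(s['eef_pos']); T=R.from_euler('xyz',s['tool_rot'])
    T0=R.from_euler('xyz',[np.pi,0,s['tool_rot'][2]]) 
    d=T.as_matrix().T@(np.array([x,y,z])-p)/10
    tw=np.degrees(s['tool_rot'][2])-yawdeg; tw=(tw+180)%360-180
    print('t',round(s['clock'],2),'at',p.round(1),'rpy',np.degrees(s['tool_rot']).round(2),'w',round(s['width'],1),'F',np.round(s['force'],1),'q7',round(s['qpos'][6],2))
    print('travel cm',d.round(2),'half',(d/2).round(2),'twist',round(tw,2))
if __name__=='__main__': go(*map(float,sys.argv[1:]))
E
python3 go.py 663 135 160
```

```text
t 0.2 at [150.5 632.  255.7] rpy [-179.94    0.    166.6 ] w 85.4 F [-0.1  0.3  0.2] q7 -0.02
travel cm [-61.37 -36.46   9.62] half [-30.69 -18.23   4.81] twist 7.6
```

```bash
python3 -m inch '{"travel":[[-2,-1.2,0.3],[-5,-3,0.7],[-8.5,-5,1.2],[-12,-7,1.7],[-15.5,-9,2.2],[-19,-11,2.7],[-22.5,-13,3.2],[-26,-15,3.7],[-29,-17,4.2],[-31,-18,4.6]],"twist":[0.5,1,2,3,4,5,6,7,7.6,7.6],"fingers":[8.5,8.5,8.5,8.5,8.5,8.5,8.5,8.5,8.5,8.5]}'; python3 go.py 663 135 160
```

```text
clock: 1.03
eef_pos: [413.4, 380.8, 209.9]
tool_rot: [-3.139, 0.002, 2.77]
force: [0.2, -0.7, -0.4]
width: 85.4
t 1.03 at [413.4 380.8 209.9] rpy [-1.7987e+02  1.0000e-01  1.5870e+02] w 85.4 F [ 0.2 -0.7 -0.4] q7 0.45
travel cm [-32.18 -13.82   5.08] half [-16.09  -6.91   2.54] twist -0.3
```

```bash
python3 -m inch '{"travel":[[-2,-0.8,0.3],[-5.5,-2.3,0.8],[-9.2,-3.9,1.4],[-13,-5.5,2],[-16.8,-7.1,2.6],[-20.5,-8.8,3.3],[-24.5,-10.5,4],[-28,-12,4.5],[-30.8,-13.2,4.9],[-32.2,-13.8,5.1]],"twist":[0,0,0,0,0,0,0,0,0,0],"fingers":[8.5,8.5,8.5,8.5,8.5,8.5,8.5,8.5,8.5,8.5]}'; python3 go.py 663 135 60;python3 - <<'E'
from h import *
for n in('top','side'):
    d=grab(n); u=proj(d,[663,135,20]).ravel().astype(int); f=d['frame'][u[1]-75:u[1]+75,u[0]-75:u[0]+75,::-1]
    cv2.imwrite(f'pics/{n}1.png',cv2.resize(f,None,fx=4,fy=4)); print(u)
E
```

```text
clock: 1.87
eef_pos: [664.3, 135.3, 158.4]
tool_rot: [-3.139, 0.002, 2.769]
force: [-0.3, -0.9, 0.0]
width: 85.2
t 1.87 at [664.3 135.3 158.4] rpy [-1.7985e+02  1.3000e-01  1.5867e+02] w 85.2 F [-0.3 -0.9  0. ] q7 0.98
travel cm [ 0.14 -0.05  9.84] half [ 0.07 -0.03  4.92] twist -0.33
[261 191]
[362 208]
```

View pics/side1.png

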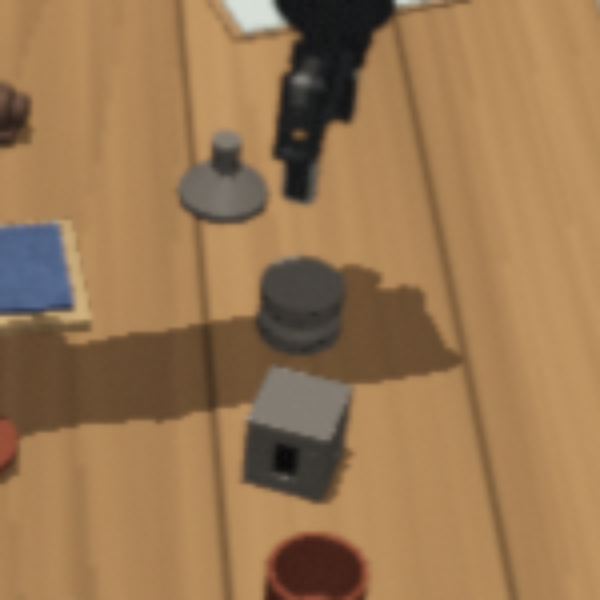

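View pics/top1.png

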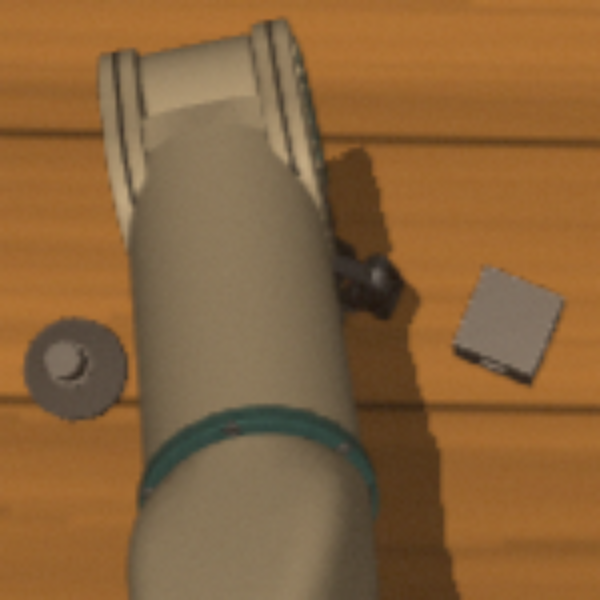

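Run:
```python
from h import *
d=grab('side')
for w in(43,50,57):
  for z in(133,146): print(w,z,proj(d,[664.3-.364*w,135.3-.931*w,z]).round(1))
```

```text
43 133 [[361.2 185.5]]
43 146 [[361.6 181.4]]
50 133 [[360.4 187.1]]
50 146 [[360.8 183.1]]
57 133 [[359.6 188.8]]
57 146 [[360.  184.7]]
```

```bash
python3 -m inch '{"travel":[[0.1,0,0.8],[0.1,0,2],[0.1,0,3.5],[0.1,0,5],[0.1,0,6.5],[0.1,0,8],[0.1,0,9],[0.1,0,9.6],[0.1,0,9.8],[0.1,0,9.8]],"twist":[0,0,0,0,0,0,0,0,0,0],"fingers":[8.5,8.5,8.5,8.5,8.5,8.5,8.5,8.5,8.5,8.5]}'; python3 go.py 663 135 30;python3 - <<'E'
from h import *
for n in('side',):
    d=grab(n); u=proj(d,[663,135,20]).ravel().astype(int); f=d['frame'][u[1]-50:u[1]+50,u[0]-50:u[0]+50,::-1]
    cv2.imwrite(f'pics/{n}2.png',cv2.resize(f,None,fx=6,fy=6)); print(u)
E
```

```text
clock: 2.85
eef_pos: [660.2, 142.2, 60.9]
tool_rot: [-3.141, -0.001, 2.776]
force: [0.3, -0.4, 0.9]
width: 85.3
t 2.85 at [660.2 142.2  60.9] rpy [-1.7999e+02 -4.0000e-02  1.5905e+02] w 85.3 F [ 0.3 -0.4  0.9] q7 0.98
travel cm [-0.52 -0.57  3.09] half [-0.26 -0.28  1.54] twist 0.05
[362 208]
```

View pics/side2.png

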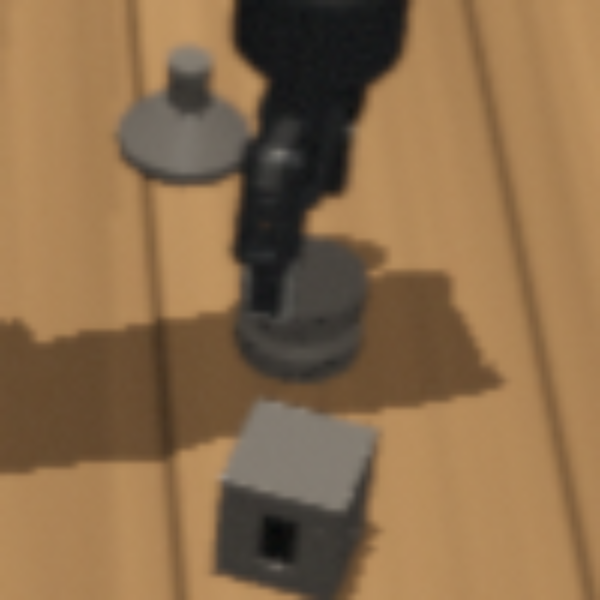

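```bash
python3 -m inch '{"travel":[[-0.2,-0.2,0],[-0.5,-0.57,0],[-0.5,-0.57,0],[-0.5,-0.57,0.3],[-0.5,-0.57,0.9],[-0.5,-0.57,1.7],[-0.5,-0.57,2.4],[-0.5,-0.57,2.9],[-0.5,-0.57,3.1],[-0.5,-0.57,3.1]],"twist":[0,0,0,0,0,0,0,0,0,0],"fingers":[8.5,8.5,8.5,8.5,8.5,8.5,8.5,8.5,8.5,8.5]}'; python3 go.py 663 135 30;python3 - <<'E'
from h import *
for n in('side',):
    d=grab(n); u=proj(d,[663,135,20]).ravel().astype(int); f=d['frame'][u[1]-50:u[1]+50,u[0]-50:u[0]+50,::-1]
    cv2.imwrite(f'pics/{n}3.png',cv2.resize(f,None,fx=6,fy=6)); print(u)
E
```

```text
clock: 3.73
eef_pos: [662.6, 134.4, 29.1]
tool_rot: [-3.141, -0.002, 2.775]
force: [0.5, -0.7, -1.1]
width: 84.8
t 3.73 at [662.6 134.4  29.1] rpy [-1.7994e+02 -9.0000e-02  1.5901e+02] w 84.8 F [ 0.5 -0.7 -1.1] q7 0.99
travel cm [-0.02  0.07 -0.09] half [-0.01  0.03 -0.04] twist 0.01
[362 208]
```

View pics/side3.png

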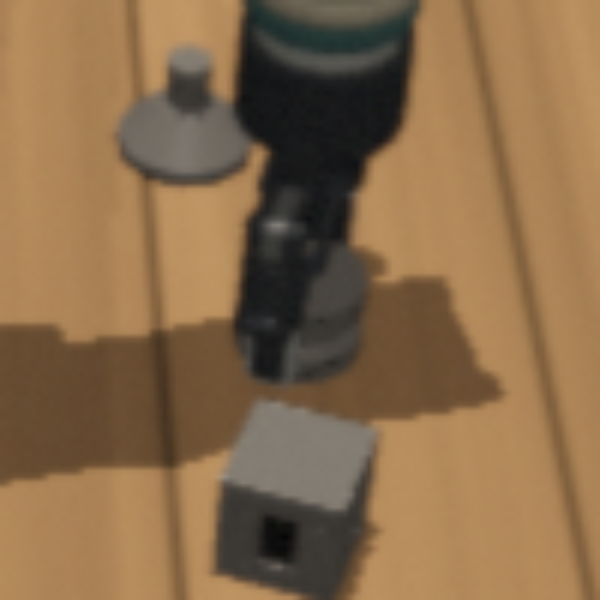

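Run:
```python
from h import *
d=grab('side')
def c(P): return ((proj(d,P)-[[312,158]])*6).round(0)
for w in(43,50,57):
  for z in(5,16): print(w,z,c([662.6-.358*w,134.4-.934*w,z]))
print(c([663,135,40]),c([663,135,0]))
```

```text
43 5 [[270. 391.]]
43 16 [[272. 373.]]
50 5 [[266. 401.]]
50 16 [[267. 383.]]
57 5 [[261. 411.]]
57 16 [[263. 393.]]
[[304. 272.]] [[297. 339.]]
```

```bash
python3 -m inch '{"travel":[[0,0,-0.1],[0.1,0,-0.1],[0.1,0,-0.1],[0.1,0,-0.1],[0.1,0,-0.1],[0.1,0,-0.1],[0.1,0,-0.1],[0.1,0,-0.1],[0.1,0,-0.1],[0.1,0,-0.1]],"twist":[0,0,0,0,0,0,0,0,0,0],"fingers":[7.5,6.5,5.5,4.5,4,4,4,4,4,4]}'; python3 go.py 663 135 150
```

```text
clock: 4.67
eef_pos: [662.7, 135.2, 32.3]
tool_rot: [3.141, 0.001, 2.775]
force: [-0.7, -0.9, 5.9]
width: 56.1
t 4.67 at [662.7 135.2  32.3] rpy [1.7995e+02 4.0000e-02 1.5901e+02] w 56.1 F [-0.7 -0.9  5.9] q7 0.99
travel cm [ -0.04   0.   -11.77] half [-0.02  0.   -5.88] twist 0.01
```

```bash
python3 -m inch '{"travel":[[0,0,-0.3],[0,0,-0.8],[0,0,-1.5],[0,0,-2.3],[0,0,-3.2],[0,0,-4],[0,0,-4.6],[0,0,-5],[0,0,-5],[0,0,-5]],"twist":[0,0,0,0,0,0,0,0,0,0],"fingers":[4,4,4,4,4,4,4,4,4,4]}'; python3 go.py 470 -186 180;python3 - <<'E'
from h import *
for n in('side',):
    d=grab(n); u=proj(d,[663,135,60]).ravel().astype(int); print(u);f=d['frame'][u[1]-50:u[1]+50,u[0]-50:u[0]+50,::-1]
    cv2.imwrite(f'pics/{n}4.png',cv2.resize(f,None,fx=6,fy=6)); print(u)
E
```

```text
clock: 5.5
eef_pos: [662.4, 134.8, 81.5]
tool_rot: [3.141, 0.0, 2.775]
force: [0.3, 0.3, -1.8]
width: 56.3
t 5.5 at [662.4 134.8  81.5] rpy [1.7999e+02 1.0000e-02 1.5900e+02] w 56.3 F [ 0.3  0.3 -1.8] q7 0.99
travel cm [  6.46 -36.84  -9.86] half [  3.23 -18.42  -4.93] twist 0.0
[363 197]
[363 197]
```

View pics/side4.png

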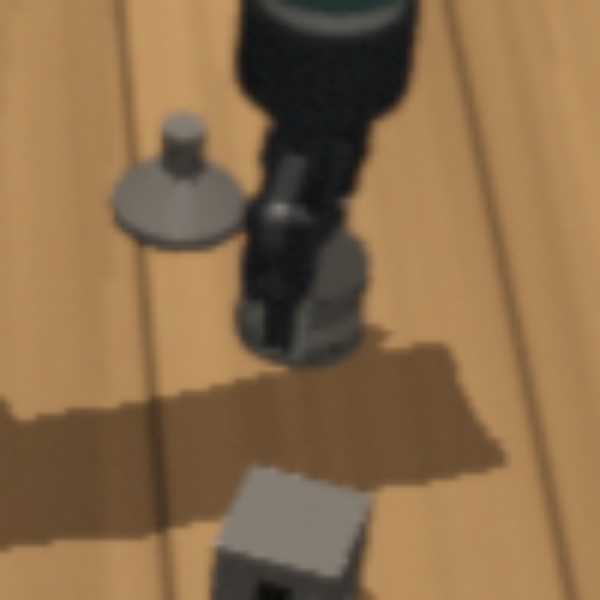

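```bash
python3 -m inch '{"travel":[[0,0,-1],[0,0,-3],[0.1,-1,-5],[0.5,-3,-7],[1,-6,-7],[1.6,-9,-7],[2.2,-12,-7],[2.8,-15.5,-7],[3.3,-19,-7],[3.9,-22,-7]],"twist":[0,0,0,0,0,0,0,0,0,0],"fingers":[4,4,4,4,4,4,4,4,4,4]}';python3 -m inch '{"travel":[[0.6,-3,0],[1.1,-6,0],[1.6,-9,0],[2,-11.6,0],[2.3,-13.6,0],[2.5,-14.6,0],[2.5,-14.8,0],[2.5,-14.8,0],[2.5,-14.8,0],[2.5,-14.8,0]],"twist":[0,0,0,0,0,0,0,0,0,0],"fingers":[4,4,4,4,4,4,4,4,4,4]}'; python3 go.py 469.6 -186 56;python3 - <<'E'
from h import *
for n in('side','top'):
    d=grab(n); u=proj(d,[470,-185,60]).ravel().astype(int); f=d['frame'][u[1]-70:u[1]+70,u[0]-70:u[0]+70,::-1]
    cv2.imwrite(f'pics/{n}5.png',cv2.resize(f,None,fx=4,fy=4)); print(u)
E
```

```text
clock: 6.38
eef_pos: [545.9, -59.0, 151.8]
tool_rot: [-3.141, 0.0, 2.774]
force: [-0.7, -0.5, -1.3]
width: 56.2
clock: 7.22
eef_pos: [471.8, -184.1, 151.3]
tool_rot: [3.141, 0.0, 2.778]
force: [0.9, -0.0, -1.2]
width: 56.2
t 7.22 at [ 471.8 -184.1  151.3] rpy [1.7994e+02 2.0000e-02 1.5916e+02] w 56.2 F [ 0.9 -0.  -1.2] q7 1.49
travel cm [ 0.15 -0.26  9.53] half [ 0.07 -0.13  4.77] twist 0.16
[289 289]
[388 269]
```

View pics/side5.png

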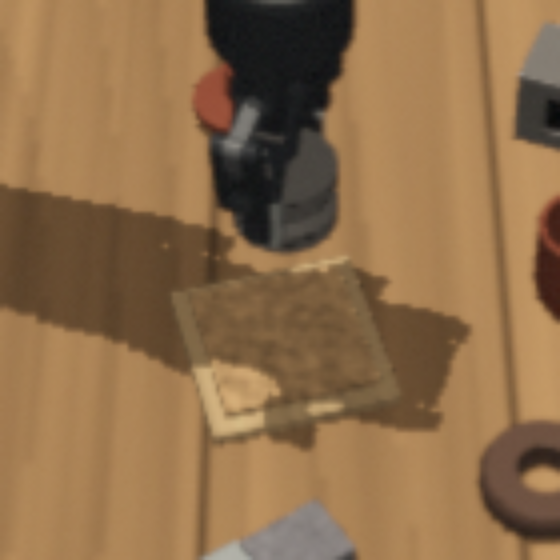

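Run:
```python
from h import *
d=grab('side')
c=np.array([(175,293),(347,262),(398,390),(217,435)])/4+[219,219]
P=plane(d,c,10); print(P.round(1),P.mean(0)); print(np.linalg.norm(np.diff(P,axis=0),axis=1))
```

```text
[[ 405.9 -149.5   10. ]
 [ 507.1 -126.1   10. ]
 [ 534.7 -222.4   10. ]
 [ 433.3 -253.    10. ]] [ 470.24176959 -187.76744969   10.        ]
[103.93581117 100.1377343  105.96214802]
```

```bash
python3 -m inch '{"travel":[[0.1,-0.1,0.8],[0.15,-0.2,2],[0.15,-0.2,3.5],[0.15,-0.2,5],[0.15,-0.2,6.5],[0.15,-0.2,8],[0.15,-0.2,9],[0.15,-0.2,9.5],[0.15,-0.2,9.6],[0.15,-0.2,9.6]],"twist":[0,0,0,0,0,0,0,0,0,0],"fingers":[4,4,4,4,4,4,4,4,4,4]}'; python3 go.py 470 -186 48
```

```text
clock: 8.2
eef_pos: [468.7, -187.1, 55.1]
tool_rot: [-3.142, -0.0, 2.775]
force: [-1.0, 0.0, -2.2]
width: 55.8
t 8.2 at [ 468.7 -187.1   55.1] rpy [-1.8000e+02 -2.0000e-02  1.5901e+02] w 55.8 F [-1.   0.  -2.2] q7 1.49
travel cm [-0.09  0.15  0.71] half [-0.04  0.08  0.36] twist 0.01
```

```bash
python3 -m inch '{"travel":[[0,0,0.1],[0,0,0.2],[0,0,0.3],[0,0,0.4],[0,0,0.5],[0,0,0.5],[0,0,0.5],[0,0,0.5],[0,0,0.5],[0,0,0.5]],"twist":[0,0,0,0,0,0,0,0,0,0],"fingers":[4,4,4,4,4,4,4,4,4,4]}'; python3 go.py 470 -186 48
```

```text
clock: 9.03
eef_pos: [468.7, -187.2, 50.3]
tool_rot: [-3.142, 0.0, 2.775]
force: [-0.8, 0.3, -1.0]
width: 56.0
t 9.03 at [ 468.7 -187.2   50.3] rpy [-180.    0.  159.] w 56.0 F [-0.8  0.3 -1. ] q7 1.49
travel cm [-0.08  0.16  0.23] half [-0.04  0.08  0.12] twist 0.0
```

```bash
python3 -m inch '{"travel":[[0,0,0.05],[0,0,0.1],[0,0,0.15],[0,0,0.2],[0,0,0.25],[0,0,0.25],[0,0,0.25],[0,0,0.25],[0,0,0.25],[0,0,0.25]],"twist":[0,0,0,0,0,0,0,0,0,0],"fingers":[4,4,4,4,4,4,4,4,4,4]}'; python3 go.py 470 -186 48
```

```text
clock: 9.87
eef_pos: [468.6, -187.2, 48.2]
tool_rot: [-3.142, 0.0, 2.775]
force: [-2.1, 0.7, 5.9]
width: 55.9
t 9.87 at [ 468.6 -187.2   48.2] rpy [-1.80e+02  1.00e-02  1.59e+02] w 55.9 F [-2.1  0.7  5.9] q7 1.49
travel cm [-0.09  0.16  0.02] half [-0.05  0.08  0.01] twist 0.0
```

```bash
python3 -m inch '{"travel":[[0,0,0],[0,0,0],[0,0,0],[0,0,0],[0,0,0],[0,0,0],[0,0,-0.5],[0,0,-1.5],[0,0,-3],[0,0,-5]],"twist":[0,0,0,0,0,0,0,0,0,0],"fingers":[5.8,6.2,7,8,8.5,8.5,8.5,8.5,8.5,8.5]}';python3 -m inch '{"travel":[[0,0,-3],[0,0,-6],[0,0,-8],[-1,2,-9],[-3,5,-9],[-6,8,-9],[-8.5,11,-9],[-9,11.5,-9],[-9,11.5,-9],[-9,11.5,-9]],"twist":[0,0,0,0,0,0,0,0,0,0],"fingers":[8.5,8.5,8.5,8.5,8.5,8.5,8.5,8.5,8.5,8.5]}'; python3 go.py 647.5 2 100;python3 - <<'E'
from find import *
cv2.imwrite('pics/top6.png',grab('top')['frame'][:,:,::-1])
d=grab('side');cv2.imwrite('pics/side6.png',d['frame'][:,:,::-1])
E
```

```text
clock: 10.7
eef_pos: [467.9, -186.9, 98.2]
tool_rot: [-3.142, -0.002, 2.775]
force: [0.1, 0.1, 0.1]
width: 85.0
clock: 11.53
eef_pos: [593.0, -112.1, 188.0]
tool_rot: [-3.141, -0.001, 2.776]
force: [-0.7, -1.2, -0.0]
width: 85.0
t 11.53 at [ 593.  -112.1  188. ] rpy [-1.7995e+02 -5.0000e-02  1.5904e+02] w 85.0 F [-0.7 -1.2 -0. ] q7 1.33
travel cm [-1.01 12.61  8.79] half [-0.51  6.31  4.4 ] twist 0.04
```

View pics/side6.png

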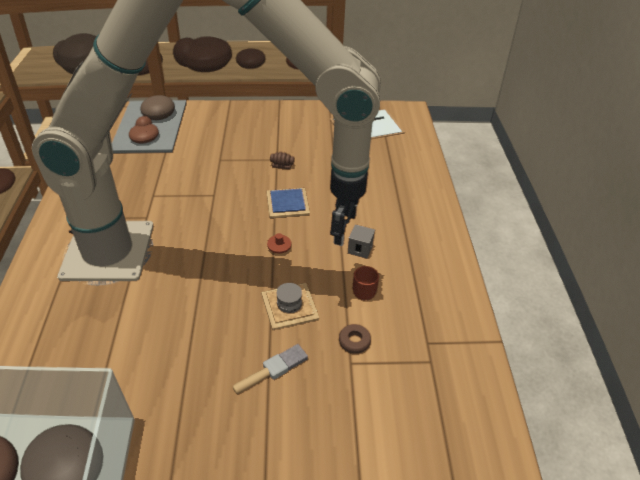

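View pics/top6.png

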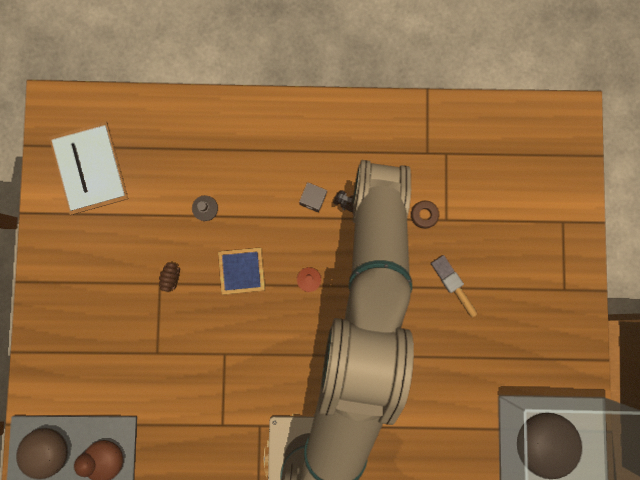

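```bash
python3 - <<'E'
from find import *
s=grab('side'); g2=lambda h,S,v:(S<60)&(v>95)
rep('foot',s,(275,278,303,312),g2,56)
rep('chamber',s,(345,222,380,260),g2,56)
E
python3 go.py 648.3 1.5 90
```

```text
foot px [288.6 292.3] P [ 467.5 -189.2   56. ] rect [ 467.2 -189.3] [55.7 51.8] 89.6 circ [ 467.8 -188.6] 58.2
chamber px [361.7 233.6] P [6.477e+02 3.000e-01 5.600e+01] rect [647.9   0.9] [53.4 52.2] 69.2 circ [645.8   0. ] 68.7
t 11.68 at [ 592.2 -113.6  188. ] rpy [-1.7993e+02 -6.0000e-02  1.5887e+02] w 85.1 F [-0.5 -0.6 -0. ] q7 1.33
travel cm [-1.09 12.77  9.79] half [-0.55  6.38  4.89] twist -0.13
```

```bash
python3 -m inch '{"travel":[[-0.1,1,0],[-0.3,3,0.3],[-0.5,5.5,1],[-0.7,8,2],[-0.9,10.5,3.5],[-1.1,12.2,5],[-1.1,12.8,6.5],[-1.1,12.8,8],[-1.1,12.8,8.6],[-1.1,12.8,8.6]],"twist":[0,0,0,0,0,0,0,0,0,0],"fingers":[8.5,8.5,8.5,8.5,8.5,8.5,8.5,8.5,8.5,8.5]}';python3 -m inch '{"travel":[[0,0,0],[0,0,0],[0,0,0],[0,0,0],[0,0,0],[0,0,0],[0,0,0],[0,0,0],[0,0,0],[0,0,0]],"twist":[0,0,0,0,0,0,0,0,0,0],"fingers":[8.5,8.5,8.5,8.5,8.5,8.5,8.5,8.5,8.5,8.5]}'; python3 go.py 648.5 2 42;python3 - <<'E'
from h import *
for n in('side',):
    d=grab(n); u=proj(d,[648,2,60]).ravel().astype(int); f=d['frame'][u[1]-50:u[1]+50,u[0]-50:u[0]+50,::-1]
    cv2.imwrite(f'pics/{n}7.png',cv2.resize(f,None,fx=6,fy=6)); print(u)
E
```

```text
clock: 12.52
eef_pos: [648.1, 2.2, 99.9]
tool_rot: [-3.139, -0.004, 2.774]
force: [-0.5, -1.0, 0.7]
width: 85.1
clock: 13.35
eef_pos: [650.0, 3.6, 101.8]
tool_rot: [3.142, -0.0, 2.775]
force: [0.6, -0.2, -0.5]
width: 85.0
t 13.35 at [650.    3.6 101.8] rpy [ 1.8000e+02 -1.0000e-02  1.5901e+02] w 85.0 F [ 0.6 -0.2 -0.5] q7 1.15
travel cm [ 0.08 -0.2   5.98] half [ 0.04 -0.1   2.99] twist 0.01
[361 232]
```

View pics/side7.png

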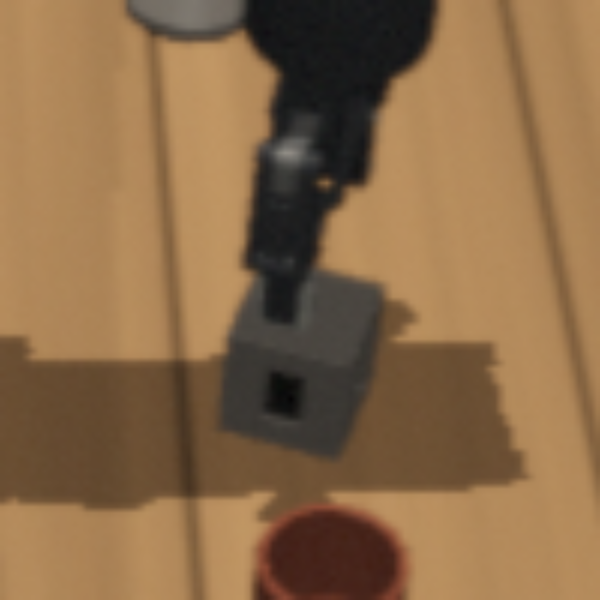

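```bash
python3 -m inch '{"travel":[[0,-0.1,0.2],[0,-0.2,0.8],[0,-0.2,1.7],[0,-0.2,2.8],[0,-0.2,4],[0,-0.2,5],[0,-0.2,5.7],[0,-0.2,6],[0,-0.2,6],[0,-0.2,6]],"twist":[0,0,0,0,0,0,0,0,0,0],"fingers":[8.5,8.5,8.5,8.5,8.5,8.5,8.5,8.5,8.5,8.5]}';python3 -m inch '{"travel":[[0,0,0],[0,0,0],[0,0,0],[0,0,0],[0,0,0],[0,0,0],[0,0,0],[0,0,0],[0,0,0],[0,0,0]],"twist":[0,0,0,0,0,0,0,0,0,0],"fingers":[8,7.5,7,6.5,6,5.5,5,4,4,4]}'; python3 go.py 648.5 2 100
```

```text
clock: 14.23
eef_pos: [649.4, 1.7, 41.7]
tool_rot: [3.142, 0.0, 2.775]
force: [0.6, -0.0, -0.1]
width: 84.9
clock: 15.07
eef_pos: [649.7, 2.1, 42.3]
tool_rot: [3.141, 0.001, 2.775]
force: [0.2, 0.7, 4.8]
width: 52.9
t 15.07 at [649.7   2.1  42.3] rpy [1.7995e+02 4.0000e-02 1.5902e+02] w 52.9 F [0.2 0.7 4.8] q7 1.15
travel cm [ 0.11 -0.05 -5.77] half [ 0.05 -0.02 -2.88] twist 0.02
```

```bash
python3 -m inch '{"travel":[[0,0,-0.3],[0,0,-0.9],[0,0,-1.8],[0,0,-3],[0,0,-4.5],[0,0,-6.5],[0,0,-8.5],[0,0,-10.2],[0,0,-11],[0,0,-11]],"twist":[0,0,0,0,0,0,0,0,0,0],"fingers":[4,4,4,4,4,4,4,4,4,4]}'; python3 go.py 469.2 -187.3 153;python3 - <<'E'
from h import *
for n in('side',):
    d=grab(n); u=proj(d,[648,2,130]).ravel().astype(int); f=d['frame'][u[1]-50:u[1]+50,u[0]-50:u[0]+50,::-1]
    cv2.imwrite(f'pics/{n}8.png',cv2.resize(f,None,fx=6,fy=6)); print(u)
E
```

```text
clock: 15.9
eef_pos: [650.8, 1.5, 154.7]
tool_rot: [3.14, 0.004, 2.775]
force: [0.7, 0.1, -2.3]
width: 53.6
t 15.9 at [650.8   1.5 154.7] rpy [179.9    0.26 158.99] w 53.6 F [ 0.7  0.1 -2.3] q7 1.15
travel cm [ 10.18 -24.13   0.08] half [  5.09 -12.07   0.04] twist -0.01
[364 210]
```

View pics/side8.png

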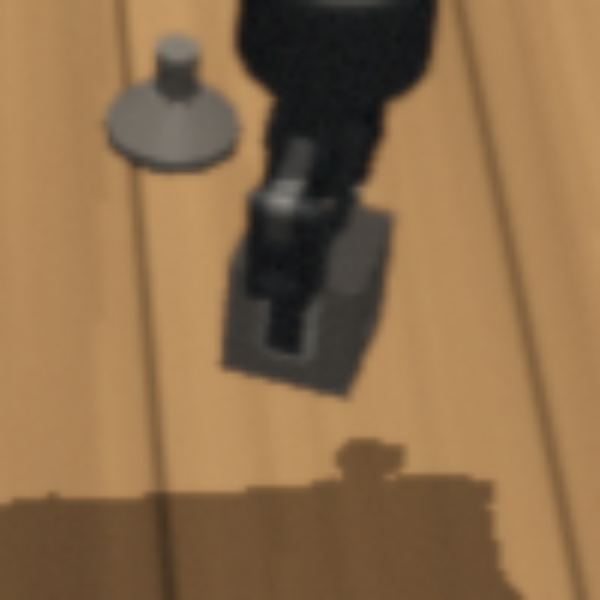

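```bash
python3 -m inch '{"travel":[[0.3,-0.7,0],[1,-2.4,0],[2.1,-5,0],[3.3,-7.8,0],[4.6,-11,0],[5.9,-14,0],[7.2,-17,0],[8.4,-20,0],[9.3,-22.2,0],[10,-23.6,0]],"twist":[0,0,0,0,0,0,0,0,0,0],"fingers":[4,4,4,4,4,4,4,4,4,4]}';python3 -m inch '{"travel":[[0.1,-0.3,0],[0.2,-0.5,0],[0.2,-0.5,0.5],[0.2,-0.5,1.2],[0.2,-0.5,2],[0.2,-0.5,2.8],[0.2,-0.5,3.5],[0.2,-0.5,3.8],[0.2,-0.5,3.8],[0.2,-0.5,3.8]],"twist":[0,0,0,0,0,0,0,0,0,0],"fingers":[4,4,4,4,4,4,4,4,4,4]}'; python3 go.py 469.2 -187.3 98.2;python3 - <<'E'
from h import *
for n in('side',):
    d=grab(n); u=proj(d,[470,-187,80]).ravel().astype(int); f=d['frame'][u[1]-50:u[1]+50,u[0]-50:u[0]+50,::-1]
    cv2.imwrite(f'pics/{n}9.png',cv2.resize(f,None,fx=6,fy=6)); print(u)
E
```

```text
clock: 16.78
eef_pos: [467.2, -185.6, 150.7]
tool_rot: [-3.139, -0.004, 2.771]
force: [-0.9, -0.9, -3.8]
width: 53.1
clock: 17.62
eef_pos: [467.7, -186.6, 113.5]
tool_rot: [3.142, -0.001, 2.775]
force: [-0.2, 0.0, -4.0]
width: 53.7
t 17.62 at [ 467.7 -186.6  113.5] rpy [ 1.8000e+02 -3.0000e-02  1.5901e+02] w 53.7 F [-0.2  0.  -4. ] q7 1.48
travel cm [-0.17 -0.01  1.53] half [-0.08 -0.    0.76] twist 0.01
[289 284]
```

View pics/side9.png

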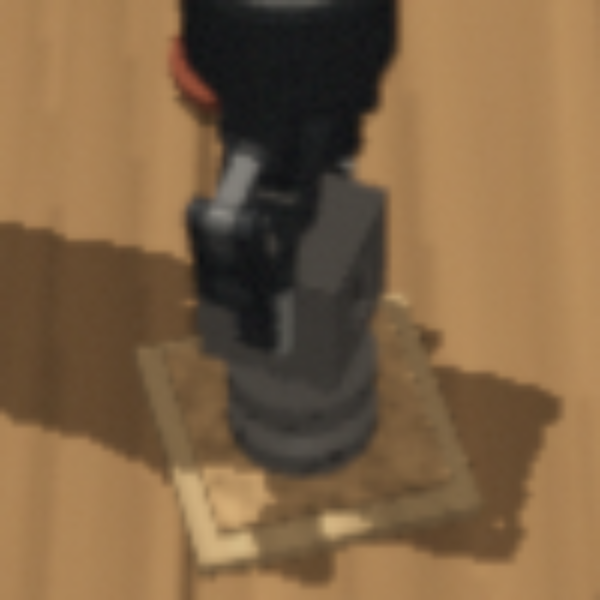

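```bash
python3 -m inch '{"travel":[[-0.1,0,0.2],[-0.2,0,0.4],[-0.2,0,0.6],[-0.2,0,0.8],[-0.2,0,0.9],[-0.2,0,1],[-0.2,0,1],[-0.2,0,1],[-0.2,0,1],[-0.2,0,1]],"twist":[0,0,0,0,0,0,0,0,0,0],"fingers":[4,4,4,4,4,4,4,4,4,4]}';python3 -m inch '{"travel":[[0,0,0.05],[0,0,0.1],[0,0,0.15],[0,0,0.2],[0,0,0.25],[0,0,0.3],[0,0,0.3],[0,0,0.3],[0,0,0.3],[0,0,0.3]],"twist":[0,0,0,0,0,0,0,0,0,0],"fingers":[4,4,4,4,4,4,4,4,4,4]}'; python3 go.py 469.2 -187.3 98.2
```

```text
clock: 18.5
eef_pos: [469.6, -187.5, 103.9]
tool_rot: [-3.142, 0.0, 2.775]
force: [0.3, 0.5, -3.7]
width: 53.4
clock: 19.33
eef_pos: [469.6, -187.5, 100.8]
tool_rot: [-3.142, 0.0, 2.775]
force: [-0.5, -0.1, -3.1]
width: 53.4
t 19.33 at [ 469.6 -187.5  100.8] rpy [-180.      0.    159.01] w 53.4 F [-0.5 -0.1 -3.1] q7 1.48
travel cm [0.04 0.01 0.26] half [0.02 0.   0.13] twist 0.01
```

```bash
python3 -m inch '{"travel":[[0,0,0.05],[0,0,0.1],[0,0,0.15],[0,0,0.2],[0,0,0.2],[0,0,0.2],[0,0,0.2],[0,0,0.2],[0,0,0.2],[0,0,0.2]],"twist":[0,0,0,0,0,0,0,0,0,0],"fingers":[4,4,4,4,4,4,4,4,4,4]}'; python3 go.py 469.2 -187.3 98.2
```

```text
clock: 20.17
eef_pos: [469.6, -187.5, 98.8]
tool_rot: [-3.142, 0.0, 2.775]
force: [0.0, -0.3, -2.8]
width: 53.1
t 20.17 at [ 469.6 -187.5   98.8] rpy [-180.    0.  159.] w 53.1 F [ 0.  -0.3 -2.8] q7 1.48
travel cm [0.04 0.01 0.06] half [0.02 0.   0.03] twist 0.0
```

```bash
python3 -m inch '{"travel":[[0,0,0.05],[0,0,0.1],[0,0,0.1],[0,0,0.1],[0,0,0.1],[0,0,0.1],[0,0,0.1],[0,0,0.1],[0,0,0.1],[0,0,0.1]],"twist":[0,0,0,0,0,0,0,0,0,0],"fingers":[4,4,4,4,4,4,4,4,4,4]}'; python3 go.py 469.2 -187.3 98.2
```

```text
clock: 21.0
eef_pos: [469.6, -187.6, 98.2]
tool_rot: [3.142, 0.0, 2.775]
force: [-2.4, 0.5, 6.7]
width: 53.4
t 21.0 at [ 469.6 -187.6   98.2] rpy [1.80e+02 2.00e-02 1.59e+02] w 53.4 F [-2.4  0.5  6.7] q7 1.48
travel cm [0.05 0.01 0.  ] half [0.02 0.   0.  ] twist -0.0
```

```bash
python3 -m inch '{"travel":[[0,0,0],[0,0,0],[0,0,0],[0,0,0],[0,0,0],[0,0,0],[0,0,-0.5],[0,0,-2],[0,0,-4],[0,0,-6.5]],"twist":[0,0,0,0,0,0,0,0,0,0],"fingers":[5.6,6,7,8,8.5,8.5,8.5,8.5,8.5,8.5]}';python3 -m inch '{"travel":[[0,0,-2],[0,0,-4],[0,0,-5],[-0.5,3,-5],[-1,6.5,-5],[-1.5,10,-5],[-2,14,-5],[-2.5,18,-5],[-3,22,-5],[-3.5,26,-5]],"twist":[0,0,0,0,0,0,0,0,0,0],"fingers":[8.5,8.5,8.5,8.5,8.5,8,7,6,6,6]}'; python3 go.py 619.7 278.5 150;python3 - <<'E'
from find import *
s=grab('side'); cv2.imwrite('pics/side10.png',s['frame'][:,:,::-1])
rep('roofknob',s,(325,160,360,190),lambda h,S,v:(S<62)&(v>105),52)
g2=lambda h,S,v:(S<60)&(v>95)
rep('chambertop',s,(270,250,315,300),g2,112)
E
```

```text
clock: 21.83
eef_pos: [468.6, -187.2, 162.8]
tool_rot: [-3.142, -0.003, 2.775]
force: [0.3, -0.2, 0.0]
width: 84.9
clock: 22.67
eef_pos: [595.7, 44.5, 212.5]
tool_rot: [-3.141, -0.001, 2.775]
force: [0.8, -0.8, 1.1]
width: 60.0
t 22.67 at [595.7  44.5 212.5] rpy [-1.7998e+02 -4.0000e-02  1.5900e+02] w 60.0 F [ 0.8 -0.8  1.1] q7 1.06
travel cm [ 6.14 22.71  6.25] half [ 3.07 11.35  3.12] twist 0.0
roofknob px [347.7 180.7] P [627.8 217.6  52. ] rect [628.3 218.1] [51.3 23.5] 81.4 circ [624.5 218.6] 52.2
chambertop px [288.4 275.9] P [ 468.  -190.1  112. ] rect [ 467.5 -189.4] [52.9 52.8] 69.2 circ [ 467.3 -190.4] 70.8
```

View pics/side10.png

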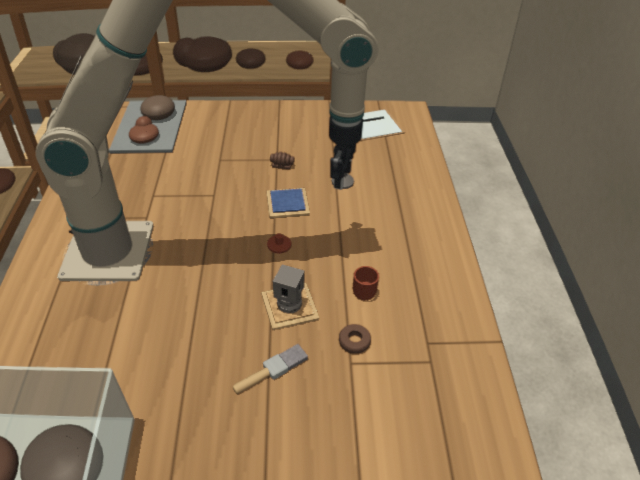

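Run:
```python
from find import *
s=grab('side'); s['frame']=cv2.imread('pics/side0.png')[:,:,::-1].copy()
f=cv2.cvtColor(s['frame'],cv2.COLOR_RGB2HSV)
for y in range(164,190): print(y,' '.join('%3d'%f[y,x,2] if f[y,x,1]<62 else ' . ' for x in range(330,357)))
```

```text
164  .   .   .   .   .   .   .   .   .   .   .   .   .   .   .   .   .   .   .   .   .   .   .   .   .   .   . 
165  .   .   .   .   .   .   .   .   .   .   .   .   .   .   .   .   .   .   .   .   .   .   .   .   .   .   . 
166  .   .   .   .   .   .   .   .   .   .   .   .  139 137 140  .   .   .   .   .   .   .   .   .   .   .   . 
167  .   .   .   .   .   .   .   .   .   .   .  131 130 129 130 131  .   .   .   .   .   .   .   .   .   .   . 
168  .   .   .   .   .   .   .   .   .   .  126 125 127 128 127 127 131  .   .   .   .   .   .   .   .   .   . 
169  .   .   .   .   .   .   .   .   .   .   .  101 117 124 121 110 109  .   .   .   .   .   .   .   .   .   . 
170  .   .   .   .   .   .   .   .   .   .   .   69  80  87  84  78  .   .   .   .   .   .   .   .   .   .   . 
171  .   .   .   .   .   .   .   .   .   .   .   58  60  61  59  63  .   .   .   .   .   .   .   .   .   .   . 
172  .   .   .   .   .   .   .   .   .   .   .   49  54  58  58  57  .   .   .   .   .   .   .   .   .   .   . 
173  .   .   .   .   .   .   .   .   .   .   61  51  57  57  55  52  .   .   .   .   .   .  
[... 1110 characters left out ...]
9 107 104  96  .   .   .   . 
184  .   .   .   76  86 103 109 112 115 116 117 121 121 121 117 116 113 111 111 109 105  97  85  .   .   .   . 
185  .   .   .   .   .   76  89 104 112 114 115 119 121 120 118 115 113 109 107 100  85  70  .   .   .   .   . 
186  .   .   .   .   .   .   61  69  76  91 104 110 118 116 113 108  98  90  84  71  .   .   .   .   .   .   . 
187  .   .   .   .   .   .   .   .   .   67  71  73  76  76  75  72  68  68  .   .   .   .   .   .   .   .   . 
188  .   .   .   .   .   .   .   .   .   .   .   .   .   .   .   .   .   .   .   .   .   .   .   .   .   .   . 
189  .   .   .   .   .   .   .   .   .   .   .   .   .   .   .   .   .   .   .   .   .   .   .   .   .   .   .
```

```bash
python3 - <<'E'
from h import *
s=grab('side')
print(plane(s,[(343.2,167.8)],52), plane(s,[(342.1,180.8)],8),plane(s,[(342.6,187.4)],0))
E
python3 go.py 620 281 150
```

```text
[[618.79974454 276.70682476  52.        ]] [[617.7179312 272.78574     8.       ]] [[618.34775703 252.29901948   0.        ]]
t 22.82 at [596.   47.6 212.2] rpy [ 1.7987e+02 -5.0000e-02  1.5941e+02] w 60.2 F [-0.4 -0.5 -0.7] q7 1.06
travel cm [ 5.96 22.68  6.27] half [ 2.98 11.34  3.14] twist 0.41
```

```bash
python3 -m inch '{"travel":[[0.3,1,0],[0.9,3.5,0.2],[1.7,6.5,0.6],[2.6,10,1.2],[3.5,13.5,2],[4.3,16.5,3],[5.1,19.5,4],[5.6,21.5,5.2],[5.9,22.5,6.2],[5.9,22.5,6.2]],"twist":[0,0,0,0,0,0,0,0,0,0],"fingers":[6,6,6,6,6,6,6,6,6,6]}';python3 -m inch '{"travel":[[0,0,0],[0,0,0],[0,0,0.6],[0,0,1.5],[0,0,2.5],[0,0,3.2],[0,0,3.5],[0,0,3.5],[0,0,3.5],[0,0,3.5]],"twist":[0,0,0,0,0,0,0,0,0,0],"fingers":[6,6,6,6,6,6,6,6,6,6]}'; python3 go.py 619.8 279 62
```

```text
clock: 23.65
eef_pos: [618.8, 275.5, 148.1]
tool_rot: [-3.14, -0.004, 2.778]
force: [-0.3, 0.1, 0.3]
width: 59.8
clock: 24.48
eef_pos: [621.2, 274.0, 116.0]
tool_rot: [3.141, 0.0, 2.775]
force: [-0.6, 0.7, 0.0]
width: 59.7
t 24.48 at [621.2 274.  116. ] rpy [1.7998e+02 2.0000e-02 1.5901e+02] w 59.7 F [-0.6  0.7  0. ] q7 0.73
travel cm [0.31 0.41 5.4 ] half [0.15 0.21 2.7 ] twist 0.01
```

```bash
python3 -m inch '{"travel":[[0.2,0.3,0],[0.3,0.4,0.2],[0.3,0.4,0.8],[0.3,0.4,1.4],[0.3,0.4,2],[0.3,0.4,2.5],[0.3,0.4,2.7],[0.3,0.4,2.7],[0.3,0.4,2.7],[0.3,0.4,2.7]],"twist":[0,0,0,0,0,0,0,0,0,0],"fingers":[6,6,6,6,6,6,6,6,6,6]}'; python3 go.py 619.8 279 62;python3 - <<'E'
from h import *
for n in('side',):
    d=grab(n); u=proj(d,[620,279,50]).ravel().astype(int); f=d['frame'][u[1]-50:u[1]+50,u[0]-50:u[0]+50,::-1]
    cv2.imwrite(f'pics/{n}11.png',cv2.resize(f,None,fx=6,fy=6)); print(u)
    print(proj(d,[[619.8-.358*29,279-.934*29,70]]))
E
```

```text
clock: 25.32
eef_pos: [619.8, 278.8, 89.0]
tool_rot: [3.141, 0.0, 2.775]
force: [-0.4, 0.1, -0.0]
width: 59.7
t 25.32 at [619.8 278.8  89. ] rpy [1.7998e+02 2.0000e-02 1.5900e+02] w 59.7 F [-0.4  0.1 -0. ] q7 0.73
travel cm [0.01 0.02 2.7 ] half [0.01 0.01 1.35] twist -0.0
[343 167]
[[340.74584376 167.97565219]]
```

View pics/side11.png

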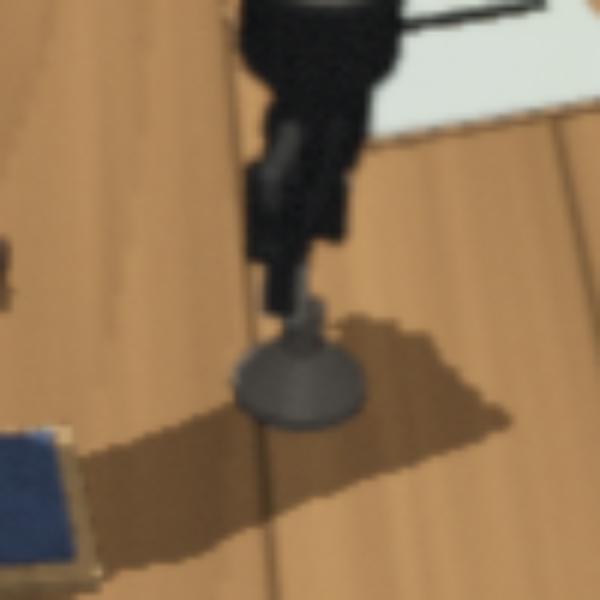

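```bash
python3 -m inch '{"travel":[[0,0,0.3],[0,0,0.8],[0,0,1.4],[0,0,2],[0,0,2.5],[0,0,2.8],[0,0,2.9],[0,0,2.9],[0,0,2.9],[0,0,2.9]],"twist":[0,0,0,0,0,0,0,0,0,0],"fingers":[6,6,6,6,6,6,6,6,6,6]}'; python3 -m inch '{"travel":[[0,0,0],[0,0,0],[0,0,0],[0,0,0],[0,0,0],[0,0,0],[0,0,0],[0,0,0],[0,0,0],[0,0,0]],"twist":[0,0,0,0,0,0,0,0,0,0],"fingers":[5,4.5,4,3.5,3,2.5,2,1,1,1]}';python3 go.py 619.8 279 100;python3 - <<'E'
from h import *
for n in('side',):
    d=grab(n); u=proj(d,[620,279,50]).ravel().astype(int); f=d['frame'][u[1]-50:u[1]+50,u[0]-50:u[0]+50,::-1]
    cv2.imwrite(f'pics/{n}12.png',cv2.resize(f,None,fx=6,fy=6)); print(u)
E
```

```text
clock: 26.2
eef_pos: [619.8, 278.8, 60.1]
tool_rot: [3.141, 0.0, 2.775]
force: [0.9, -0.1, -1.0]
width: 60.0
clock: 27.03
eef_pos: [619.8, 279.1, 60.2]
tool_rot: [3.141, 0.0, 2.775]
force: [-0.5, 1.0, 4.9]
width: 19.8
t 27.03 at [619.8 279.1  60.2] rpy [1.7995e+02 2.0000e-02 1.5901e+02] w 19.8 F [-0.5  1.   4.9] q7 0.72
travel cm [-0.   -0.   -3.98] half [-0.   -0.   -1.99] twist 0.01
[343 167]
```

View pics/side12.png

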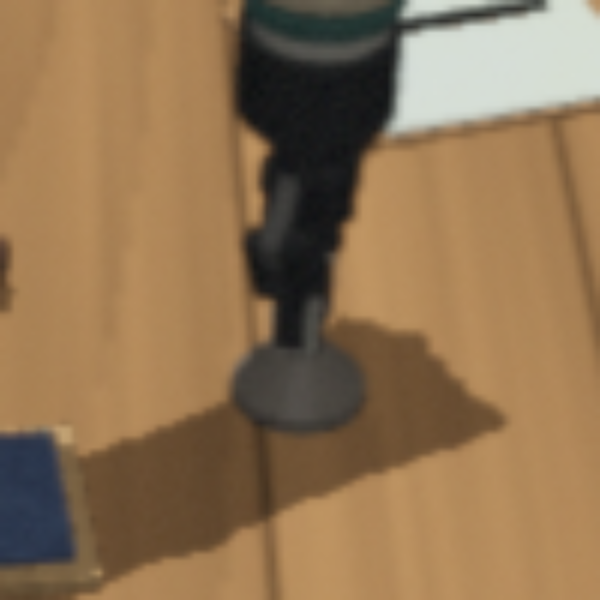

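```bash
python3 -m inch '{"travel":[[0,0,-0.4],[0,0,-1.2],[0,0,-2.5],[0,0,-4.5],[0,0,-7],[0,0,-10],[0,0,-13],[0,0,-15.5],[0,0,-17],[0,0,-17]],"twist":[0,0,0,0,0,0,0,0,0,0],"fingers":[1,1,1,1,1,1,1,1,1,1]}'; python3 go.py 469.6 -187.6 230;python3 - <<'E'
from h import *
for n in('side',):
    d=grab(n); u=proj(d,[620,279,200]).ravel().astype(int); f=d['frame'][u[1]-50:u[1]+50,u[0]-50:u[0]+50,::-1]
    cv2.imwrite(f'pics/{n}13.png',cv2.resize(f,None,fx=6,fy=6)); print(u)
E
```

```text
clock: 27.92
eef_pos: [621.8, 279.5, 235.3]
tool_rot: [3.135, 0.006, 2.775]
force: [0.8, -0.5, -1.0]
width: 19.5
t 27.92 at [621.8 279.5 235.3] rpy [179.65   0.35 158.99] w 19.5 F [ 0.8 -0.5 -1. ] q7 0.73
travel cm [ -2.54 -49.06   0.24] half [ -1.27 -24.53   0.12] twist -0.01
[346 123]
```

View pics/side13.png

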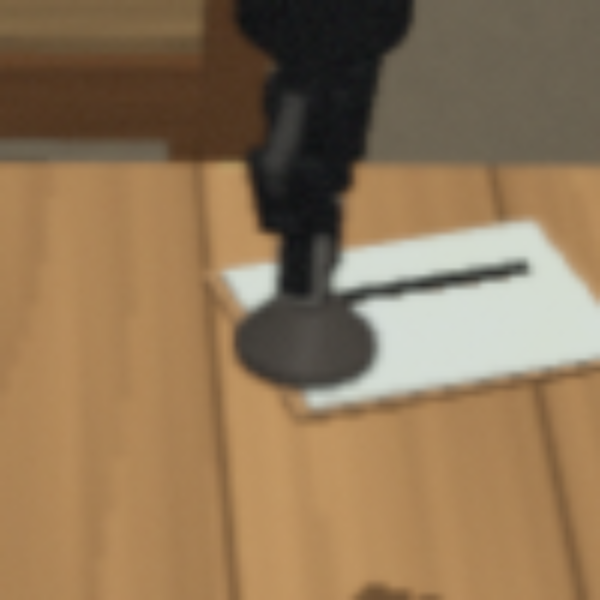

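```bash
python3 -m inch '{"travel":[[0,-0.6,0],[-0.1,-2,0],[-0.3,-4.4,0],[-0.4,-7.4,0],[-0.5,-10.7,0],[-0.7,-14,0],[-0.9,-17.5,0],[-1,-21,0],[-1.2,-24.5,0],[-1.3,-28,0]],"twist":[0,0,0,0,0,0,0,0,0,0],"fingers":[1,1,1,1,1,1,1,1,1,1]}'; python3 -m inch '{"travel":[[-0.2,-3.3,0],[-0.3,-6.5,0],[-0.5,-9.5,0],[-0.7,-12.5,0],[-0.8,-15.2,0],[-0.9,-17.4,0],[-1,-19,0],[-1.1,-20,0],[-1.2,-20.5,0],[-1.2,-20.5,0]],"twist":[0,0,0,0,0,0,0,0,0,0],"fingers":[1,1,1,1,1,1,1,1,1,1]}';python3 -m inch '{"travel":[[0,0,0],[0,0,0],[0,0,0.3],[0,0,0.9],[0,0,1.7],[0,0,2.5],[0,0,3],[0,0,3.2],[0,0,3.2],[0,0,3.2]],"twist":[0,0,0,0,0,0,0,0,0,0],"fingers":[1,1,1,1,1,1,1,1,1,1]}';python3 go.py 469.6 -187.6 172.2
```

```text
clock: 28.8
eef_pos: [529.0, 10.6, 228.2]
tool_rot: [-3.14, -0.003, 2.775]
force: [0.5, 0.3, -1.3]
width: 19.7
clock: 29.63
eef_pos: [468.3, -183.8, 229.1]
tool_rot: [-3.141, -0.002, 2.774]
force: [0.6, 0.9, -1.7]
width: 19.7
clock: 30.47
eef_pos: [469.1, -183.1, 197.6]
tool_rot: [-3.142, -0.0, 2.775]
force: [0.7, -0.8, -1.1]
width: 19.9
t 30.47 at [ 469.1 -183.1  197.6] rpy [-1.80e+02 -2.00e-02  1.59e+02] w 19.9 F [ 0.7 -0.8 -1.1] q7 1.5
travel cm [-0.2  -0.4   2.54] half [-0.1  -0.2   1.27] twist 0.0
```

```bash
python3 -m inch '{"travel":[[-0.1,-0.1,0],[-0.2,-0.3,0.2],[-0.2,-0.4,0.6],[-0.2,-0.4,1],[-0.2,-0.4,1.4],[-0.2,-0.4,1.6],[-0.2,-0.4,1.7],[-0.2,-0.4,1.7],[-0.2,-0.4,1.7],[-0.2,-0.4,1.7]],"twist":[0,0,0,0,0,0,0,0,0,0],"fingers":[1,1,1,1,1,1,1,1,1,1]}';python3 go.py 469.6 -187.6 172.2;python3 - <<'E'
from h import *
for n in('side','top'):
    d=grab(n); u=proj(d,[470,-187,100]).ravel().astype(int); f=d['frame'][u[1]-50:u[1]+50,u[0]-50:u[0]+50,::-1]
    cv2.imwrite(f'pics/{n}14.png',cv2.resize(f,None,fx=6,fy=6)); print(u)
E
```

```text
clock: 31.3
eef_pos: [469.7, -187.5, 180.9]
tool_rot: [3.142, 0.0, 2.775]
force: [-0.4, -0.3, -1.0]
width: 19.3
t 31.3 at [ 469.7 -187.5  180.9] rpy [1.80e+02 1.00e-02 1.59e+02] w 19.3 F [-0.4 -0.3 -1. ] q7 1.51
travel cm [ 0.01 -0.01  0.87] half [ 0.   -0.    0.43] twist 0.0
[289 278]
[391 268]
```

View pics/side14.png

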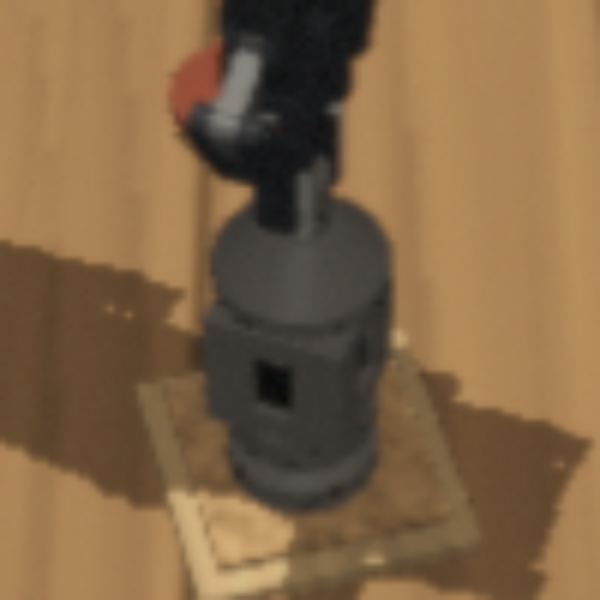

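```bash
python3 -m inch '{"travel":[[0,0,0.1],[0,0,0.2],[0,0,0.3],[0,0,0.4],[0,0,0.5],[0,0,0.6],[0,0,0.6],[0,0,0.6],[0,0,0.6],[0,0,0.6]],"twist":[0,0,0,0,0,0,0,0,0,0],"fingers":[1,1,1,1,1,1,1,1,1,1]}';python3 -m inch '{"travel":[[0,0,0.05],[0,0,0.1],[0,0,0.15],[0,0,0.2],[0,0,0.2],[0,0,0.2],[0,0,0.2],[0,0,0.2],[0,0,0.2],[0,0,0.2]],"twist":[0,0,0,0,0,0,0,0,0,0],"fingers":[1,1,1,1,1,1,1,1,1,1]}'
```

```text
clock: 32.23
eef_pos: [469.6, -187.6, 174.8]
tool_rot: [-3.142, 0.0, 2.775]
force: [0.0, 0.4, -1.6]
width: 19.8
clock: 33.07
eef_pos: [469.6, -187.5, 172.8]
tool_rot: [3.142, -0.0, 2.775]
force: [-0.4, -0.3, -1.5]
width: 19.9
```

```bash
python3 -m inch '{"travel":[[0,0,0.05],[0,0,0.1],[0,0,0.1],[0,0,0.1],[0,0,0.1],[0,0,0.1],[0,0,0.1],[0,0,0.1],[0,0,0.1],[0,0,0.1]],"twist":[0,0,0,0,0,0,0,0,0,0],"fingers":[1,1,1,1,1,1,1,1,1,1]}'
```

```text
clock: 33.9
eef_pos: [469.7, -187.6, 172.2]
tool_rot: [3.142, 0.0, 2.775]
force: [-1.1, 0.1, 4.6]
width: 19.9
```

```bash
python3 -m inch '{"travel":[[0,0,0],[0,0,0],[0,0,0],[0,0,0],[0,0,0],[0,0,-0.3],[0,0,-1],[0,0,-2.5],[0,0,-4.5],[0,0,-6.5]],"twist":[0,0,0,0,0,0,0,0,0,0],"fingers":[2.4,2.9,3.6,4.5,5,5,5,5,5,5]}';python3 -m inch '{"travel":[[0,0,-1.5],[0,0,-2],[-1,0,-2],[-4,0.5,-2],[-8,1,-2],[-12,1.5,-2],[-15,2,-2],[-17,2.3,-2],[-18,2.5,-2],[-18,2.5,-2]],"twist":[0,0,0,0,0,0,0,0,0,0],"fingers":[5,5,6,7,8.5,8.5,8.5,8.5,8.5,8.5]}';python3 go.py 647 -139 120;python3 - <<'E'
from find import *
s=grab('side'); cv2.imwrite('pics/side15.png',s['frame'][:,:,::-1])
f=cv2.cvtColor(s['frame'],cv2.COLOR_RGB2HSV)
for y in range(264,302): print(y,' '.join('%3d'%f[y,x,2] if f[y,x,0]<11 else ' . ' for x in range(350,383)))
E
```

```text
clock: 34.73
eef_pos: [469.3, -187.5, 237.8]
tool_rot: [-3.142, -0.001, 2.775]
force: [-0.6, -0.4, -0.5]
width: 50.0
clock: 35.57
eef_pos: [648.3, -228.4, 255.5]
tool_rot: [3.141, 0.0, 2.776]
force: [-0.3, 0.2, -0.5]
width: 85.2
t 35.57 at [ 648.3 -228.4  255.5] rpy [179.97   0.   159.05] w 85.2 F [-0.3  0.2 -0.5] q7 1.49
travel cm [ 3.32  8.3  13.55] half [1.66 4.15 6.78] twist 0.05
264  .   .   .   .   .   .   .   .   .   .   .   .   .   .   .   .   .   .   .   .   .   .   .   .   .   .   .   .   .   .   .   .   . 
265  .   .   .   .   .   .   .   .   .   .   .   .   .   .   .   .   .   .   .   .   .   .   .   .   .   .   .   .   .   .   .   .   . 
266  .   .   .   .   .   .   .   .   .   .   .   .  162 156 155 155 155 157  .   .   .   .   .   .   .   .   .   .   .   .   .   .   . 
267  .   .   .   .   .   .   .   .   .   .  150 136 117  91  89  88  89  98 118 133 151 158  .   .   .   .   .   .   .   .   .   .   . 
268  .   .   .   .   .   .   .   .  149 122  90  82  78  73  70  72  72  76  77  82  98 119 141 159  .   .   .   .   .   .   .   .   . 
269  .   .   .   .   .   .   .  1
[... 3753 characters left out ...]
   .   .   .   .   . 
297  .   .   .   .   .   .   .   .   67  66  68  69  69  73  68  69  69  70  70  69  68  74  .   .   .   .   .   .   .   .   .   .   . 
298  .   .   .   .   .   .   .   .   .   74  70  66  67  69  69  69  68  70  70  74  80  .   .   .   .   .   .   .   .   .   .   .   . 
299  .   .   .   .   .   .   .   .   .   .   .   78  76  70  69  77  82  76  .   .   .   .   .   .   .   .   .   .   .   .   .   .   . 
300  .   .   .   .   .   .   .   .   .   .   .   .   .   .   .   .   .   .   .   .   .   .   .   .   .   .   .   .   .   .   .   .   . 
301  .   .   .   .   .   .   .   .   .   .   .   .   .   .   .   .   .   .   .   .   .   .   .   .   .   .   .   .   .   .   .   .   .
```

View pics/side15.png

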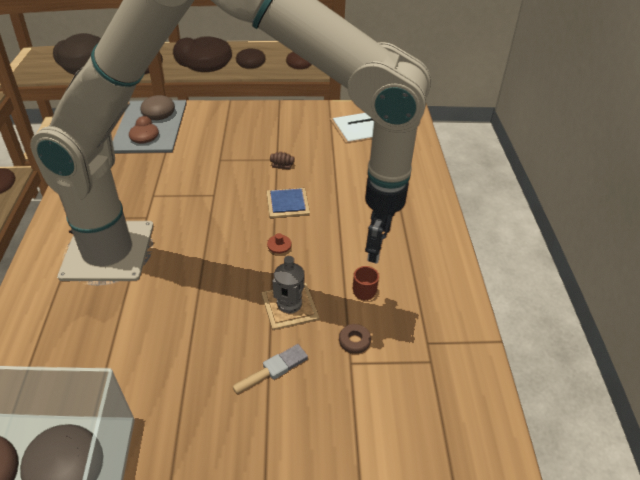

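```bash
python3 - <<'E'
from h import *
s=grab('side'); print(plane(s,[(366,275.2)],60)+[1.5,2.3,0], plane(s,[(355,338)],22))
E
python3 go.py 646.5 -138.5 115
```

```text
[[ 646.92086508 -140.31811398   60.        ]] [[ 611.58098128 -291.50124629   22.        ]]
t 35.67 at [ 645.8 -228.4  255.9] rpy [-1.7999e+02 -1.2000e-01  1.5901e+02] w 84.9 F [-0.1  0.6 -0.3] q7 1.49
travel cm [ 3.12  8.43 14.1 ] half [1.56 4.21 7.05] twist 0.01
```

```bash
python3 -m inch '{"travel":[[0.2,0.5,0.5],[0.6,1.6,1.6],[1.2,3.2,3.4],[1.8,5,5.5],[2.4,6.6,8],[2.9,7.8,10],[3.1,8.2,12],[3.1,8.2,13.3],[3.1,8.2,14],[3.1,8.2,14]],"twist":[0,0,0,0,0,0,0,0,0,0],"fingers":[8.5,8.5,8.5,8.5,8.5,8.5,8.5,8.5,8.5,8.5]}';python3 -m inch '{"travel":[[0,0,0],[0,0,0],[0,0,0],[0,0,0],[0,0,0],[0,0,0],[0,0,0],[0,0,0],[0,0,0],[0,0,0]],"twist":[0,0,0,0,0,0,0,0,0,0],"fingers":[8.5,8.5,8.5,8.5,8.5,8.5,8.5,8.5,8.5,8.5]}'; python3 go.py 646 -140.3 42;python3 - <<'E'
from h import *
for n in('side',):
    d=grab(n); u=proj(d,[646,-140,60]).ravel().astype(int); f=d['frame'][u[1]-50:u[1]+50,u[0]-50:u[0]+50,::-1]
    cv2.imwrite(f'pics/{n}16.png',cv2.resize(f,None,fx=6,fy=6)); print(u)
E
```

```text
clock: 36.5
eef_pos: [645.5, -141.8, 115.5]
tool_rot: [-3.14, -0.003, 2.774]
force: [-0.9, 0.5, -0.2]
width: 84.9
clock: 37.33
eef_pos: [647.0, -141.0, 116.7]
tool_rot: [-3.142, -0.0, 2.775]
force: [0.2, 0.2, 0.4]
width: 85.2
t 37.33 at [ 647.  -141.   116.7] rpy [-1.80e+02 -1.00e-02  1.59e+02] w 85.2 F [0.2 0.2 0.4] q7 1.36
travel cm [0.12 0.03 7.47] half [0.06 0.02 3.74] twist 0.0
[366 274]
```

View pics/side16.png

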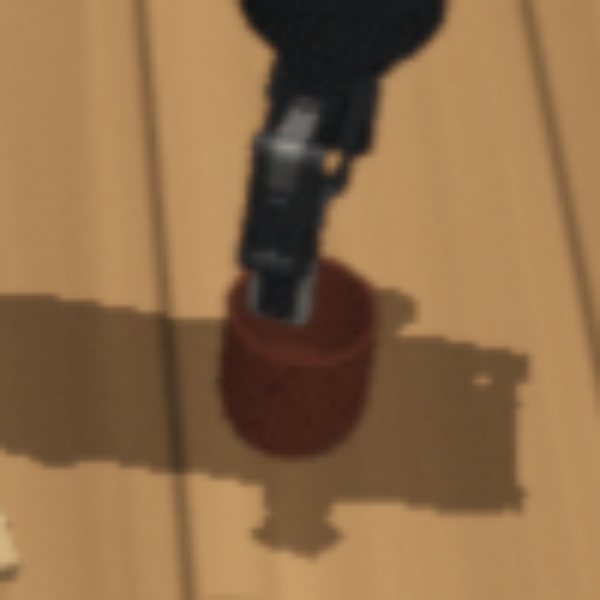

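```bash
python3 -m inch '{"travel":[[0.1,0,0.2],[0.1,0,0.8],[0.1,0,1.9],[0.1,0,3.2],[0.1,0,4.6],[0.1,0,5.9],[0.1,0,6.8],[0.1,0,7.3],[0.1,0,7.4],[0.1,0,7.4]],"twist":[0,0,0,0,0,0,0,0,0,0],"fingers":[8.5,8.5,8.5,8.5,8.5,8.5,8.5,8.5,8.5,8.5]}';python3 -m inch '{"travel":[[0,0,0],[0,0,0],[0,0,0],[0,0,0],[0,0,0],[0,0,0],[0,0,0],[0,0,0],[0,0,0],[0,0,0]],"twist":[0,0,0,0,0,0,0,0,0,0],"fingers":[8,7.5,7,6.5,6,5.5,5,4.5,4.5,4.5]}'; python3 go.py 461 180 150
```

```text
clock: 38.22
eef_pos: [646.0, -140.7, 42.3]
tool_rot: [-3.141, -0.001, 2.775]
force: [0.0, 0.5, 0.8]
width: 84.8
clock: 39.05
eef_pos: [646.7, -140.6, 43.6]
tool_rot: [3.141, 0.001, 2.775]
force: [-0.5, 1.2, 5.8]
width: 58.1
t 39.05 at [ 646.7 -140.6   43.6] rpy [1.7997e+02 8.0000e-02 1.5901e+02] w 58.1 F [-0.5  1.2  5.8] q7 1.36
travel cm [ 28.81  23.28 -10.67] half [14.41 11.64 -5.33] twist 0.01
```

```bash
python3 -m inch '{"travel":[[0,0,-0.3],[0,0,-0.9],[0,0,-1.9],[0,0,-3.2],[0,0,-4.6],[0,0,-6],[0,0,-7.2],[0,0,-8],[0,0,-8],[0,0,-8]],"twist":[0,0,0,0,0,0,0,0,0,0],"fingers":[4.5,4.5,4.5,4.5,4.5,4.5,4.5,4.5,4.5,4.5]}'; python3 go.py 461 180 123;python3 - <<'E'
from h import *
for n in('side',):
    d=grab(n); u=proj(d,[646,-140,110]).ravel().astype(int); f=d['frame'][u[1]-50:u[1]+50,u[0]-50:u[0]+50,::-1]
    cv2.imwrite(f'pics/{n}17.png',cv2.resize(f,None,fx=6,fy=6)); print(u)
E
```

```text
clock: 39.88
eef_pos: [646.3, -140.7, 123.5]
tool_rot: [3.141, 0.001, 2.775]
force: [-0.8, 1.0, -1.8]
width: 58.2
t 39.88 at [ 646.3 -140.7  123.5] rpy [1.7999e+02 6.0000e-02 1.5900e+02] w 58.2 F [-0.8  1.  -1.8] q7 1.36
travel cm [28.79 23.3   0.03] half [1.440e+01 1.165e+01 1.000e-02] twist 0.0
[368 259]
```

View pics/side17.png

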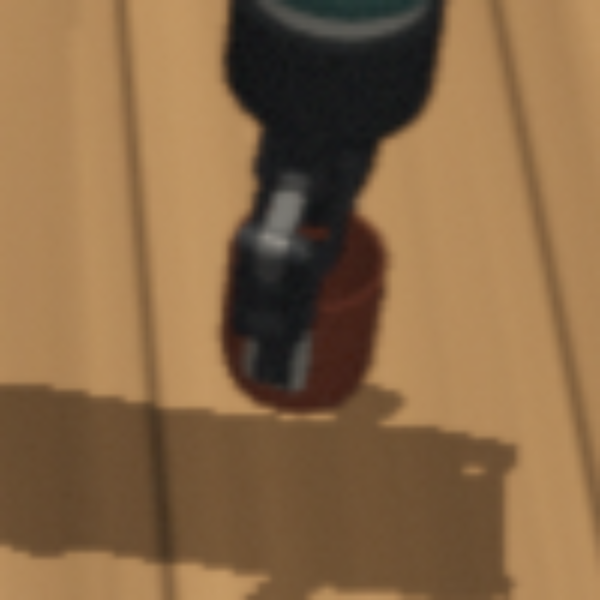

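```bash
python3 -m inch '{"travel":[[0.4,0.3,0],[1.3,1,0],[2.9,2.3,0],[5,4,0],[7.5,6,0],[10,8.1,0],[12.5,10.1,0],[15,12.1,0],[17.5,14.2,0],[20,16.2,0]],"twist":[0,0,0,0,0,0,0,0,0,0],"fingers":[4.5,4.5,4.5,4.5,4.5,4.5,4.5,4.5,4.5,4.5]}';python3 -m inch '{"travel":[[2.2,1.8,0],[4.2,3.4,0],[6,4.9,0],[7.5,6.1,0],[8.4,6.8,0],[8.8,7.1,0],[8.8,7.1,0],[8.8,7.1,0],[8.8,7.1,0],[8.8,7.1,0]],"twist":[0,0,0,0,0,0,0,0,0,0],"fingers":[4.5,4.5,4.5,4.5,4.5,4.5,4.5,4.5,4.5,4.5]}'; python3 go.py 461 180 59.5;python3 - <<'E'
from h import *
for n in('side',):
    d=grab(n); u=proj(d,[461,180,60]).ravel().astype(int); f=d['frame'][u[1]-60:u[1]+60,u[0]-60:u[0]+60,::-1]
    cv2.imwrite(f'pics/{n}18.png',cv2.resize(f,None,fx=5,fy=5)); print(u)
E
```

```text
clock: 40.77
eef_pos: [515.3, 84.4, 122.4]
tool_rot: [-3.142, -0.001, 2.776]
force: [-0.3, 1.1, -1.7]
width: 58.0
clock: 41.6
eef_pos: [461.4, 178.7, 122.8]
tool_rot: [-3.141, 0.001, 2.773]
force: [0.3, -0.4, -2.1]
width: 58.1
t 41.6 at [461.4 178.7 122.8] rpy [-1.7998e+02  3.0000e-02  1.5887e+02] w 58.1 F [ 0.3 -0.4 -2.1] q7 0.84
travel cm [0.09 0.11 6.33] half [0.04 0.05 3.16] twist -0.13
[287 186]
```

View pics/side18.png

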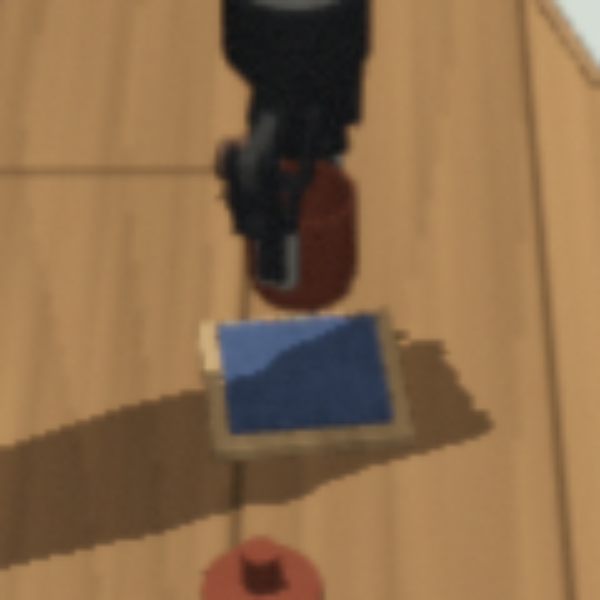

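```bash
python3 -m inch '{"travel":[[0,0.1,0.2],[0,0.1,0.8],[0,0.1,1.8],[0,0.1,2.9],[0,0.1,4],[0,0.1,4.9],[0,0.1,5.4],[0,0.1,5.5],[0,0.1,5.5],[0,0.1,5.5]],"twist":[0,0,0,0,0,0,0,0,0,0],"fingers":[4.5,4.5,4.5,4.5,4.5,4.5,4.5,4.5,4.5,4.5]}';python3 -m inch '{"travel":[[0,0,0.05],[0,0,0.1],[0,0,0.2],[0,0,0.3],[0,0,0.4],[0,0,0.4],[0,0,0.4],[0,0,0.4],[0,0,0.4],[0,0,0.4]],"twist":[0,0,0,0,0,0,0,0,0,0],"fingers":[4.5,4.5,4.5,4.5,4.5,4.5,4.5,4.5,4.5,4.5]}'; python3 go.py 461 180 59.5
```

```text
clock: 42.48
eef_pos: [461.2, 181.1, 67.9]
tool_rot: [3.141, 0.0, 2.775]
force: [1.0, -0.4, -0.9]
width: 57.9
clock: 43.32
eef_pos: [461.0, 181.0, 63.8]
tool_rot: [3.142, -0.0, 2.775]
force: [0.8, -0.5, -2.7]
width: 58.1
t 43.32 at [461.  181.   63.8] rpy [180.    -0.   159.01] w 58.1 F [ 0.8 -0.5 -2.7] q7 0.84
travel cm [-0.03 -0.1   0.43] half [-0.02 -0.05  0.22] twist 0.01
```

```bash
python3 -m inch '{"travel":[[0,0,0.05],[0,0,0.1],[0,0,0.15],[0,0,0.2],[0,0,0.25],[0,0,0.3],[0,0,0.35],[0,0,0.35],[0,0,0.35],[0,0,0.35]],"twist":[0,0,0,0,0,0,0,0,0,0],"fingers":[4.5,4.5,4.5,4.5,4.5,4.5,4.5,4.5,4.5,4.5]}'; python3 go.py 461 180 59.5
```

```text
clock: 44.15
eef_pos: [461.0, 181.0, 60.3]
tool_rot: [3.142, -0.0, 2.775]
force: [-0.1, 0.3, -1.7]
width: 57.8
t 44.15 at [461.  181.   60.3] rpy [180.    -0.   159.01] w 57.8 F [-0.1  0.3 -1.7] q7 0.84
travel cm [-0.03 -0.1   0.08] half [-0.02 -0.05  0.04] twist 0.01
```

```bash
python3 -m inch '{"travel":[[0,0,0.05],[0,0,0.1],[0,0,0.15],[0,0,0.15],[0,0,0.15],[0,0,0.15],[0,0,0.15],[0,0,0.15],[0,0,0.15],[0,0,0.15]],"twist":[0,0,0,0,0,0,0,0,0,0],"fingers":[4.5,4.5,4.5,4.5,4.5,4.5,4.5,4.5,4.5,4.5]}'; python3 go.py 461 180 59.5
```

```text
clock: 44.98
eef_pos: [461.1, 181.0, 59.5]
tool_rot: [3.141, 0.0, 2.775]
force: [-0.5, -0.3, 6.9]
width: 57.9
t 44.98 at [461.1 181.   59.5] rpy [1.7998e+02 2.0000e-02 1.5900e+02] w 57.9 F [-0.5 -0.3  6.9] q7 0.84
travel cm [-0.03 -0.1   0.  ] half [-0.01 -0.05  0.  ] twist 0.0
```

```bash
python3 -m inch '{"travel":[[0,0,0],[0,0,0],[0,0,0],[0,0,0],[0,0,0],[0,0,-0.3],[0,0,-1],[0,0,-2.5],[0,0,-4.5],[0,0,-7]],"twist":[0,0,0,0,0,0,0,0,0,0],"fingers":[6.1,6.5,7,7.8,8.5,8.5,8.5,8.5,8.5,8.5]}';python3 -m inch '{"travel":[[0,0,-1.5],[-0.2,-1,-2.5],[-0.6,-2.5,-2.5],[-1,-4,-2.5],[-1.4,-5.5,-2.5],[-1.8,-7,-2.5],[-2,-8,-2.5],[-2,-8.3,-2.5],[-2,-8.3,-2.5],[-2,-8.3,-2.5]],"twist":[0,0,0,0,0,0,0,0,0,0],"fingers":[8.5,8.5,8.5,8.5,8,7,6,5.5,5.5,5.5]}';python3 go.py 441.5 9 120;python3 - <<'E'
from find import *
s=grab('side'); cv2.imwrite('pics/side19.png',s['frame'][:,:,::-1])
f=cv2.cvtColor(s['frame'],cv2.COLOR_RGB2HSV)
for y in range(230,258): print(y,' '.join('%3d'%f[y,x,2] if f[y,x,0]<11 else ' . ' for x in range(265,295)))
E
```

```text
clock: 45.82
eef_pos: [460.2, 180.7, 129.2]
tool_rot: [-3.14, -0.002, 2.775]
force: [1.5, -0.5, 0.2]
width: 84.6
clock: 46.65
eef_pos: [450.0, 96.8, 153.8]
tool_rot: [3.141, -0.0, 2.775]
force: [-0.4, 0.4, 0.1]
width: 54.6
t 46.65 at [450.   96.8 153.8] rpy [179.97  -0.   159.02] w 54.6 F [-0.4  0.4  0.1] q7 0.98
travel cm [-2.35 -8.5   3.38] half [-1.17 -4.25  1.69] twist 0.02
230  .   .   .   .   .   .   .   .   .   .   .   .   .   .   .   .   .   .   .   .   .   .   .   .   .   .   .   .   .   . 
231  .   .   .   .   .   .   .   .   .   .   .   .   .   .   .   .   .   .   .   .   .   .   .   .   .   .   .   .   .   . 
232  .   .   .   .   .   .   .   .   .   .   .   .   .   .   .   .   .   .   .   .   .   .   .   .   .   .   .   .   .   . 
233  .   .   .   .   .   .   .   .   .   .   .   .  125 135 136 129  .   .   .   .   .   .   .   .   .   .   .   .   .   . 
234  .   .   .   .   .   .   .   .   .   .  115 141 145 146 148 146 138 119  .   .   .   .   .   .   .   .   .   .   .   . 
235  .   .   .   .   .   .   .   .   .   95 132 147 148 149 149 150 147 135 101  .   .   .   .   . 
[... 2051 characters left out ...]
0  68  74  78  77  77  76  70  71  72  .   .   .   .   .   .   .   .   .   .   . 
253  .   .   .   .   .   .   .   .   .   .   .   .   .   84  79  .   .   .   .   .   .   .   .   .   .   .   .   .   .   . 
254  .   .   .   .   .   .   .   .   .   .   .   .   .   .   .   .   .   .   .   .   .   .   .   .   .   .   .   .   .   . 
255  .   .   .   .   .   .   .   .   .   .   .   .   .   .   .   .   .   .   .   .   .   .   .   .   .   .   .   .   .   . 
256  .   .   .   .   .   .   .   .   .   .   .   .   .   .   .   .   .   .   .   .   .   .   .   .   .   .   .   .   .   . 
257  .   .   .   .   .   .   .   .   .   .   .   .   .   .   .   .   .   .   .   .   .   .   .   .   .   .   .   .   .   .
```

View pics/side19.png

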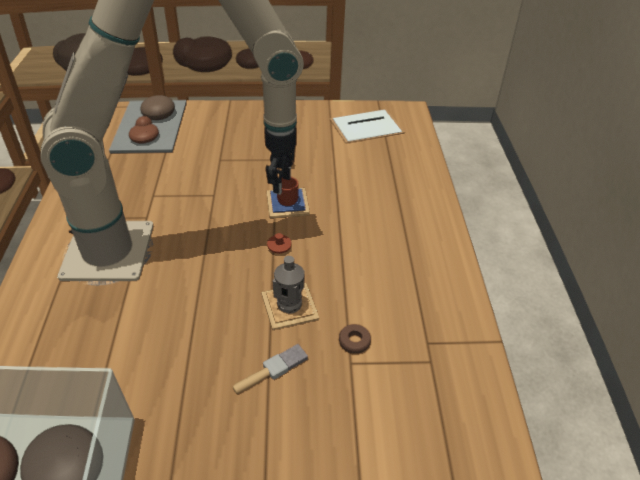

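```bash
python3 - <<'E'
from h import *
s=grab('side'); print(plane(s,[(278.9,235.4)],42)+[1.5,2.3,0], plane(s,[(278.6,243.3)],17)+[1.5,2.3,0])
E
python3 go.py 441.5 8.5 110
```

```text
[[442.8448061   11.85512548  42.        ]] [[441.49475242   8.98546432  17.        ]]
t 46.75 at [450.1  97.3 153.8] rpy [179.96  -0.   159.09] w 54.9 F [-0.   0.9 -0.7] q7 0.98
travel cm [-2.37 -8.61  4.37] half [-1.18 -4.3   2.19] twist 0.09
```

```bash
python3 -m inch '{"travel":[[-0.2,-0.6,0],[-0.5,-1.8,0.2],[-0.9,-3.3,0.8],[-1.4,-5,1.5],[-1.9,-6.7,2.4],[-2.3,-8,3.3],[-2.4,-8.5,4],[-2.4,-8.5,4.4],[-2.4,-8.5,4.4],[-2.4,-8.5,4.4]],"twist":[0,0,0,0,0,0,0,0,0,0],"fingers":[5.5,5.5,5.5,5.5,5.5,5.5,5.5,5.5,5.5,5.5]}';python3 -m inch '{"travel":[[0,0,0],[0,0,0],[0,0,0.4],[0,0,1],[0,0,1.7],[0,0,2.3],[0,0,2.7],[0,0,2.8],[0,0,2.8],[0,0,2.8]],"twist":[0,0,0,0,0,0,0,0,0,0],"fingers":[5.5,5.5,5.5,5.5,5.5,5.5,5.5,5.5,5.5,5.5]}';python3 go.py 442 9.5 50;python3 - <<'E'
from h import *
for n in('side',):
    d=grab(n); u=proj(d,[442,9.5,50]).ravel().astype(int); f=d['frame'][u[1]-50:u[1]+50,u[0]-50:u[0]+50,::-1]
    cv2.imwrite(f'pics/{n}20.png',cv2.resize(f,None,fx=6,fy=6)); print(u)
E
```

```text
clock: 47.58
eef_pos: [442.1, 9.5, 109.7]
tool_rot: [3.141, -0.0, 2.777]
force: [-0.2, 0.5, 0.1]
width: 55.1
clock: 48.42
eef_pos: [441.9, 8.3, 81.7]
tool_rot: [-3.141, -0.0, 2.775]
force: [0.6, -0.3, 0.8]
width: 54.9
t 48.42 at [441.9   8.3  81.7] rpy [-1.7999e+02 -1.0000e-02  1.5900e+02] w 54.9 F [ 0.6 -0.3  0.8] q7 1.13
travel cm [0.03 0.11 3.17] half [0.02 0.06 1.58] twist -0.0
[279 233]
```

View pics/side20.png

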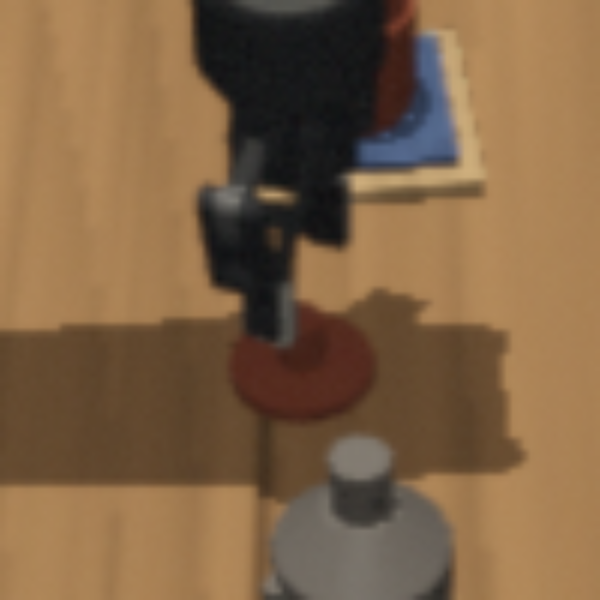

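```bash
python3 -m inch '{"travel":[[0,0.1,0.2],[0,0.1,0.7],[0,0.1,1.3],[0,0.1,2],[0,0.1,2.6],[0,0.1,3],[0,0.1,3.2],[0,0.1,3.2],[0,0.1,3.2],[0,0.1,3.2]],"twist":[0,0,0,0,0,0,0,0,0,0],"fingers":[5.5,5.5,5.5,5.5,5.5,5.5,5.5,5.5,5.5,5.5]}';python3 -m inch '{"travel":[[0,0,0],[0,0,0],[0,0,0],[0,0,0],[0,0,0],[0,0,0],[0,0,0],[0,0,0],[0,0,0],[0,0,0]],"twist":[0,0,0,0,0,0,0,0,0,0],"fingers":[5,4.5,4,3.5,3,2.5,2,1,1,1]}';python3 go.py 461 181 150
```

```text
clock: 49.3
eef_pos: [442.4, 9.3, 49.9]
tool_rot: [3.141, 0.0, 2.775]
force: [0.8, -0.5, 0.1]
width: 54.6
clock: 50.13
eef_pos: [442.4, 9.5, 50.1]
tool_rot: [3.141, 0.0, 2.775]
force: [-0.9, 0.4, 6.3]
width: 17.4
t 50.13 at [442.4   9.5  50.1] rpy [1.7998e+02 2.0000e-02 1.5901e+02] w 17.4 F [-0.9  0.4  6.3] q7 0.45
travel cm [ 4.4  16.68 -9.99] half [ 2.2   8.34 -4.99] twist 0.01
```

```bash
python3 -m inch '{"travel":[[0,0,-0.4],[0,0,-1.2],[0,0,-2.4],[0,0,-4],[0,0,-6],[0,0,-8],[0,0,-10],[0,0,-11.5],[0,0,-12],[0,0,-12]],"twist":[0,0,0,0,0,0,0,0,0,0],"fingers":[1,1,1,1,1,1,1,1,1,1]}';python3 go.py 461 181 170;python3 - <<'E'
from h import *
for n in('side',):
    d=grab(n); u=proj(d,[442,9.5,150]).ravel().astype(int); f=d['frame'][u[1]-60:u[1]+60,u[0]-60:u[0]+60,::-1]
    cv2.imwrite(f'pics/{n}21.png',cv2.resize(f,None,fx=5,fy=5)); cv2.imwrite(f'pics/{n}21f.png',d['frame'][:,:,::-1]);print(u)
E
```

```text
clock: 50.97
eef_pos: [442.9, 9.0, 171.1]
tool_rot: [3.141, 0.002, 2.774]
force: [0.9, -0.5, -1.1]
width: 17.9
t 50.97 at [442.9   9.  171.1] rpy [1.7995e+02 1.4000e-01 1.5896e+02] w 17.9 F [ 0.9 -0.5 -1.1] q7 0.64
travel cm [ 4.48 16.7   0.11] half [2.24 8.35 0.05] twist -0.04
[278 202]
```

View pics/side21.png

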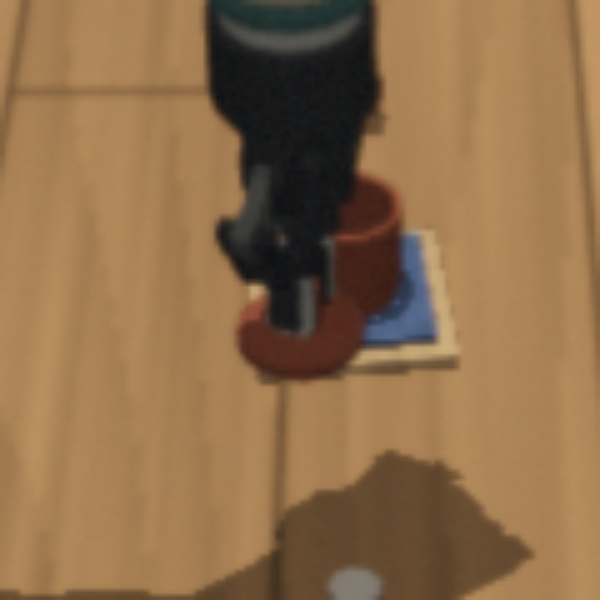

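View pics/side21f.png

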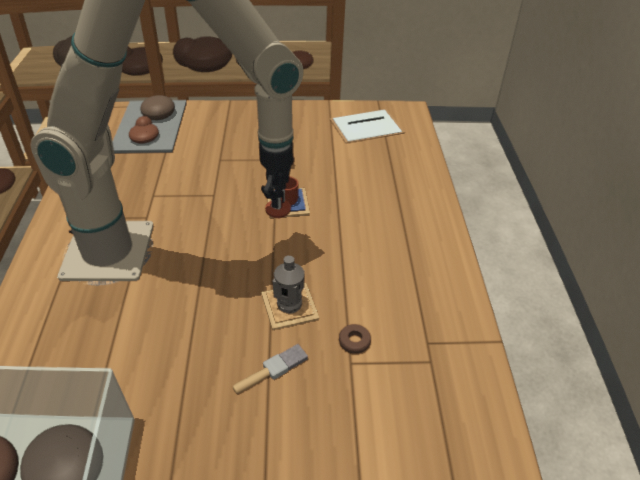

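```bash
python3 -m inch '{"travel":[[0.1,0.4,0],[0.4,1.4,0],[0.9,3.2,0],[1.5,5.5,0],[2.2,8.2,0],[2.9,10.9,0],[3.6,13.4,0],[4.1,15.3,0],[4.4,16.4,0],[4.5,16.7,0]],"twist":[0,0,0,0,0,0,0,0,0,0],"fingers":[1,1,1,1,1,1,1,1,1,1]}';python3 -m inch '{"travel":[[0,0,0],[0,0,0],[0,0,0.2],[0,0,0.6],[0,0,1.1],[0,0,1.6],[0,0,1.9],[0,0,2],[0,0,2],[0,0,2]],"twist":[0,0,0,0,0,0,0,0,0,0],"fingers":[1,1,1,1,1,1,1,1,1,1]}';python3 go.py 461 181 135;python3 - <<'E'
from h import *
for n in('side','top'):
    d=grab(n); u=proj(d,[461,180,70]).ravel().astype(int); f=d['frame'][u[1]-40:u[1]+40,u[0]-40:u[0]+40,::-1]
    cv2.imwrite(f'pics/{n}22.png',cv2.resize(f,None,fx=7,fy=7)); print(u)
E
```

```text
clock: 51.85
eef_pos: [459.5, 184.7, 169.2]
tool_rot: [3.14, -0.001, 2.779]
force: [-0.6, -0.0, -1.4]
width: 16.9
clock: 52.68
eef_pos: [460.1, 181.4, 149.7]
tool_rot: [-3.142, -0.0, 2.775]
force: [-0.3, -0.2, -1.0]
width: 17.7
t 52.68 at [460.1 181.4 149.7] rpy [-1.8000e+02 -1.0000e-02  1.5901e+02] w 17.7 F [-0.3 -0.2 -1. ] q7 0.31
travel cm [-0.1  -0.01  1.47] half [-0.05 -0.    0.74] twist 0.01
[287 184]
[239 270]
```

View pics/side22.png

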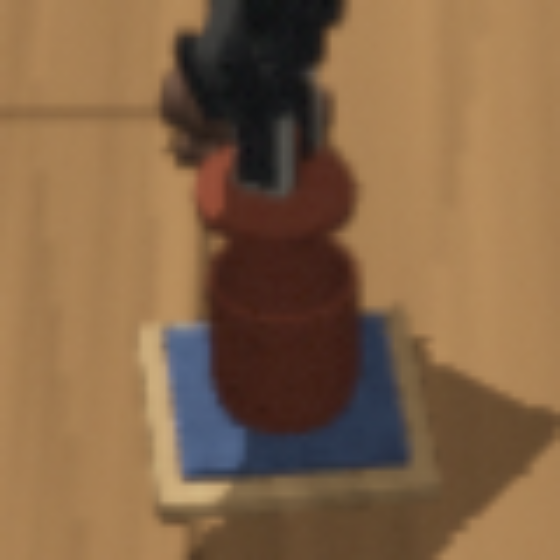

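View pics/top22.png

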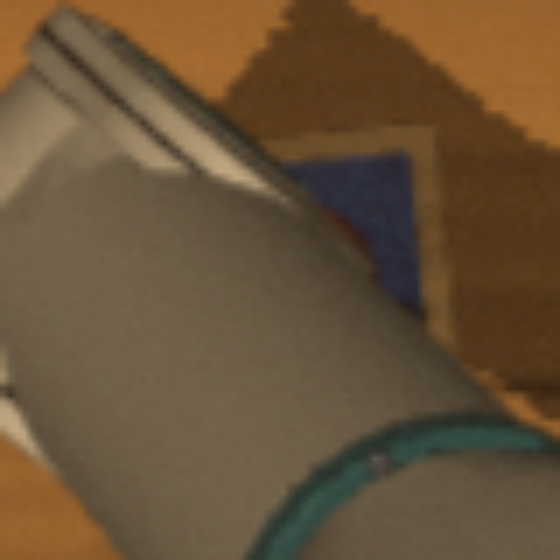

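Run:
```python
from h import *
d=grab('side')
f=cv2.cvtColor(d['frame'],cv2.COLOR_RGB2HSV)
for y in range(164,206): 
    r=[x for x in range(268,305) if f[y,x,0]<11 and f[y,x,1]>120]; print(y,r[0] if r else '',r[-1] if r else '',end=' | ')
print(); print(proj(d,[[460.1,181.4,115],[461,181,76],[463,181,76],[461,183,76]]).round(1))
```

```text
164 279 279 | 165 277 293 | 166 276 294 | 167 275 295 | 168 275 296 | 169 275 296 | 170 275 296 | 171 275 296 | 172 275 296 | 173 275 296 | 174 276 296 | 175 276 295 | 176 277 294 | 177 279 293 | 178 280 294 | 179 279 295 | 180 278 296 | 181 277 296 | 182 277 296 | 183 277 297 | 184 277 297 | 185 277 297 | 186 277 297 | 187 277 297 | 188 277 297 | 189 277 297 | 190 278 297 | 191 278 297 | 192 278 297 | 193 278 297 | 194 278 297 | 195 278 297 | 196 278 297 | 197 278 296 | 198 278 296 | 199 279 296 | 200 279 295 | 201 279 295 | 202 280 294 | 203 281 293 | 204 283 292 | 205 286 287 | 
[[286.7 170.4]
 [287.3 182.1]
 [288.  182.1]
 [287.3 181.6]]
```

```bash
python3 -m inch '{"travel":[[-0.1,0,0],[-0.2,0,0.2],[-0.25,0,0.6],[-0.25,0,1],[-0.25,0,1.4],[-0.25,0,1.7],[-0.25,0,1.8],[-0.25,0,1.8],[-0.25,0,1.8],[-0.25,0,1.8]],"twist":[0,0,0,0,0,0,0,0,0,0],"fingers":[1,1,1,1,1,1,1,1,1,1]}';python3 go.py 461 181 116.1;python3 - <<'E'
from h import *
d=grab('side'); u=[287,184]; f=d['frame'][u[1]-40:u[1]+40,u[0]-40:u[0]+40,::-1]
cv2.imwrite(f'pics/side23.png',cv2.resize(f,None,fx=7,fy=7))
f=cv2.cvtColor(d['frame'],cv2.COLOR_RGB2HSV)
for y in range(168,200): 
    r=[x for x in range(268,305) if f[y,x,0]<11 and f[y,x,1]>120]; print(y,r[0] if r else '',r[-1] if r else '',end=' | ')
E
```

```text
clock: 53.67
eef_pos: [462.5, 180.5, 131.9]
tool_rot: [3.141, 0.0, 2.775]
force: [-0.1, 0.5, -1.0]
width: 17.7
t 53.67 at [462.5 180.5 131.9] rpy [1.7999e+02 1.0000e-02 1.5901e+02] w 17.7 F [-0.1  0.5 -1. ] q7 0.29
travel cm [ 0.16 -0.01  1.58] half [ 0.08 -0.01  0.79] twist 0.01
168   | 169   | 170   | 171 279 294 | 172 278 295 | 173 277 296 | 174 276 297 | 175 276 297 | 176 276 297 | 177 276 297 | 178 276 297 | 179 276 297 | 180 277 297 | 181 277 296 | 182 277 297 | 183 277 297 | 184 277 297 | 185 277 297 | 186 277 297 | 187 277 297 | 188 277 297 | 189 277 297 | 190 278 297 | 191 278 297 | 192 278 297 | 193 278 297 | 194 278 297 | 195 278 297 | 196 278 297 | 197 278 297 | 198 278 296 | 199 279 296 |
```

View pics/side23.png

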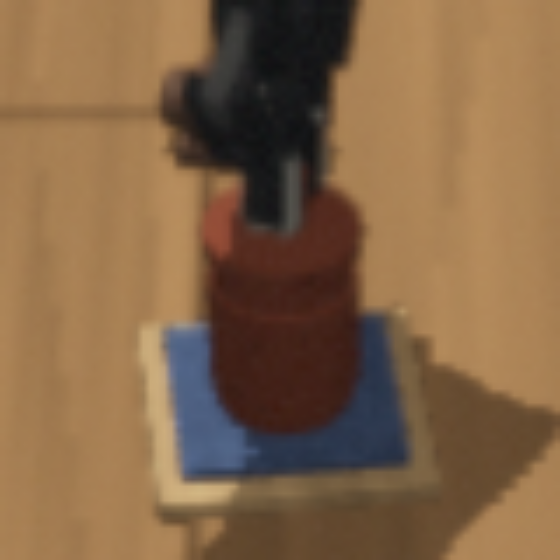

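```bash
python3 -m inch '{"travel":[[0,0,0.1],[0,0,0.25],[0,0,0.4],[0,0,0.55],[0,0,0.7],[0,0,0.8],[0,0,0.8],[0,0,0.8],[0,0,0.8],[0,0,0.8]],"twist":[0,0,0,0,0,0,0,0,0,0],"fingers":[1,1,1,1,1,1,1,1,1,1]}';python3 -m inch '{"travel":[[0,0,0.05],[0,0,0.1],[0,0,0.2],[0,0,0.3],[0,0,0.4],[0,0,0.5],[0,0,0.5],[0,0,0.5],[0,0,0.5],[0,0,0.5]],"twist":[0,0,0,0,0,0,0,0,0,0],"fingers":[1,1,1,1,1,1,1,1,1,1]}';python3 go.py 461 181 116.1
```

```text
clock: 54.55
eef_pos: [462.5, 180.5, 123.9]
tool_rot: [3.141, 0.0, 2.775]
force: [-0.5, -0.0, -0.8]
width: 17.5
clock: 55.38
eef_pos: [462.5, 180.5, 118.8]
tool_rot: [3.141, 0.0, 2.775]
force: [0.2, -0.1, 0.1]
width: 17.6
t 55.38 at [462.5 180.5 118.8] rpy [179.99   0.   159.  ] w 17.6 F [ 0.2 -0.1  0.1] q7 0.27
travel cm [ 0.16 -0.01  0.27] half [ 0.08 -0.    0.14] twist 0.0
```

```bash
python3 -m inch '{"travel":[[0,0,0.05],[0,0,0.1],[0,0,0.15],[0,0,0.2],[0,0,0.2],[0,0,0.2],[0,0,0.2],[0,0,0.2],[0,0,0.2],[0,0,0.2]],"twist":[0,0,0,0,0,0,0,0,0,0],"fingers":[1,1,1,1,1,1,1,1,1,1]}'
```

```text
clock: 56.22
eef_pos: [462.4, 180.4, 116.8]
tool_rot: [-3.142, -0.0, 2.775]
force: [0.0, -0.3, -1.1]
width: 17.8
```

```bash
python3 -m inch '{"travel":[[0,0,0.05],[0,0,0.1],[0,0,0.1],[0,0,0.1],[0,0,0.1],[0,0,0.1],[0,0,0.1],[0,0,0.1],[0,0,0.1],[0,0,0.1]],"twist":[0,0,0,0,0,0,0,0,0,0],"fingers":[1,1,1,1,1,1,1,1,1,1]}'
```

```text
clock: 57.05
eef_pos: [462.5, 180.5, 116.1]
tool_rot: [3.141, 0.0, 2.775]
force: [-0.5, -0.6, 5.1]
width: 17.9
```

Seated at the expected height with contact force. Release and rise clear.

```bash
python3 -m inch '{"travel":[[0,0,0],[0,0,0],[0,0,0],[0,0,0],[0,0,0],[0,0,-0.3],[0,0,-1],[0,0,-2.5],[0,0,-4.5],[0,0,-7]],"twist":[0,0,0,0,0,0,0,0,0,0],"fingers":[2.2,2.7,3.4,4.2,5,5,5,5,5,5]}';python3 -m inch '{"travel":[[0,0,-1.5],[0,0,-2.5],[0,1,-2.5],[0,3,-2.5],[0,6,-2.5],[0,9,-2.5],[0,12,-2.5],[0,14,-2.5],[0,15,-2.5],[0,15,-2.5]],"twist":[0,0,0,0,0,0,0,0,0,0],"fingers":[5,5,5,5,5,5,5,5,5,5]}';python3 -m inch '{"travel":[[0,2,0],[0,5,0],[0,8,0],[0,11,0],[0,14,0],[0,16,0],[0,17,0],[0,17,0],[0,17,0],[0,17,0]],"twist":[0,0,0,0,0,0,0,0,0,0],"fingers":[5,5,5,5,5,5,5,5,5,5]}';python3 - <<'E'
from find import *
s=grab('side'); t=grab('top'); cv2.imwrite('pics/sideE.png',s['frame'][:,:,::-1]); cv2.imwrite('pics/topE.png',t['frame'][:,:,::-1])
c=[cv2.resize(s['frame'][140:260,250:330],None,fx=5,fy=5),cv2.resize(s['frame'][245:325,250:330],None,fx=5,fy=5)]
c=[cv2.resize(i,(400,600) if i.shape[0]>i.shape[1] else (400,400)) for i in c]
cv2.imwrite('pics/zE.png',np.hstack([c[0],cv2.copyMakeBorder(c[1],0,200,0,0,cv2.BORDER_CONSTANT)])[:,:,::-1])
E
```

```text
clock: 57.88
eef_pos: [461.6, 180.2, 186.2]
tool_rot: [-3.14, -0.002, 2.775]
force: [-0.4, 0.4, 0.0]
width: 50.1
clock: 58.72
eef_pos: [515.7, 323.4, 209.7]
tool_rot: [3.141, -0.002, 2.778]
force: [0.9, -1.2, -0.1]
width: 50.0
clock: 59.55
eef_pos: [577.2, 476.9, 210.3]
tool_rot: [-3.139, 0.0, 2.774]
force: [-0.0, -0.6, 0.3]
width: 49.9
```

View pics/zE.png

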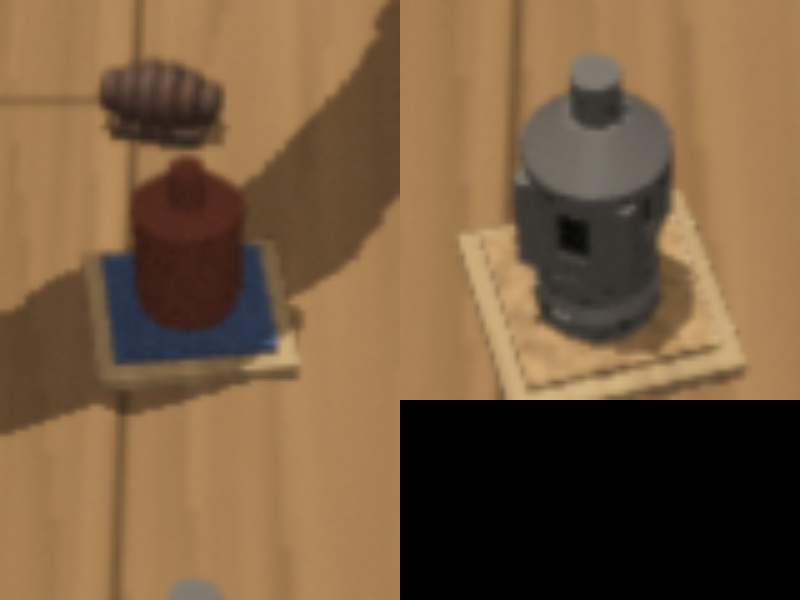

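View pics/topE.png

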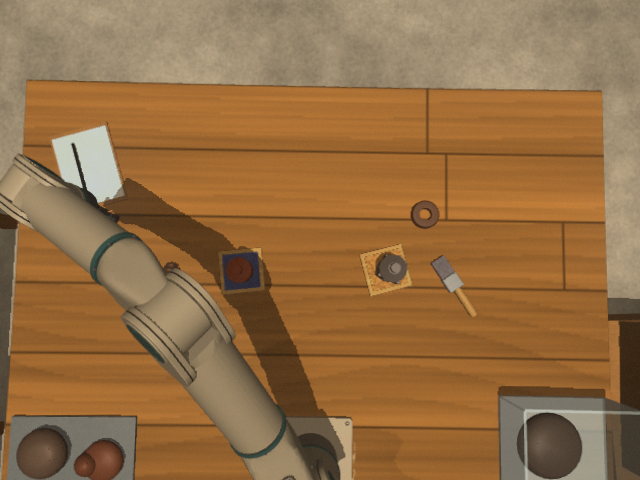

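```bash
python3 - <<'E'
from find import *
t=grab('top')
rep('roof',t,(365,245,415,292),lambda h,S,v:(S<125),134-14)
rep('lid',t,(222,250,260,292),lambda h,S,v:(h<11),83)
rep('blueboard',t,(210,240,275,300),lambda h,S,v:(h>90)|(h<11)|((v>150)&(S<165)),11)
E
python3 go.py 0 0 0|head -1
```

```text
roof px [392.  268.5] P [ 470.1 -185.7  120. ] rect [ 471.3 -185.1] [69.7 64.5] 77.9 circ [ 470.1 -184.6] 75.4
lid px [238.6 269.6] P [462.9 179.6  83. ] rect [463.2 178.7] [60.4 62.6] 1.5 circ [462.  179.3] 66.0
blueboard px [241.3 269.8] P [464.6 181.1  11. ] rect [468.1 178.1] [ 99.1 100.7] 6.0 circ [468.1 178.1] 135.5
t 59.7 at [577.5 477.6 211. ] rpy [-1.7995e+02  3.0000e-02  1.5893e+02] w 50.0 F [ 0.1  0.4 -0.2] q7 0.2
```

```bash
python3 -c "
from cell import ctrl
print(ctrl.finish_job())"
```

```text
the job is handed in; nothing more can be done
None
```

I built the lantern on the cork pad (foot, chamber, roof with its knob up) and stood the jar on the blue pad with its lid on. I handed the job in at about 60 s, with the arm clear of everything.

**Setting down:** each piece was lowered in small steps until a contact force of about 5–7 N showed, then released. Contact came within about 0.5 mm of the expected height every time.

**Centring:** in the final top view, the roof measured (470, -186) mm against the cork pad at (471, -184). The lid measured (463, 180) mm against the blue pad at (463, 182). Both stacks look upright in the last side view.

**Checks that disagreed:**
- **Cameras:** the two views differ by about 3 mm, so I worked with averaged positions corrected by where the gripper had placed pieces.
- **Blue board:** my last measurement of it was spoiled by shadow (about 100 mm instead of 110), so the comparison uses the pad's earlier position.
- **Lid:** it sat about 2.5 mm off before lowering; I corrected that.

**Bystanders:** the ring, the grooved stone and the brush look unmoved in the final pictures. I judged that by eye and did not measure it.

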